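# Load the slide shaker and clamp it

## Task

Load the shaker for a run: lift its hold-down bail if it is in the way, then lower every slide carrier on the bench into a bay of its own, all five tines in their slots and fully home. Then bring the hold-down fully down over the carriers and press the start button all the way in. Leave the other things on the bench where they are.

Things in the scene. Friction and masses are not known exactly. Their poses are not given: they have to be found in the camera images.
- carrier0 (a point): slide carrier (3 or 4 of the four present, absent ones read None), all alike: white plastic, 62 (x) x 36 (y) x 60 mm tall, 90 g, standing on five tines: each 5 (x) x 36 (y) mm, 24 mm long, last 4 mm thinned to 3 x 34, 13 mm pitch along x. Above: cross bar 8 mm thick, then upright grip fin 50 (x) x 12 (y) x 28 mm tall. Point: its centre, half-way up; z up. A half turn about z is the same; fits any bay.
- carrier1 (a point): slide carrier (3 or 4 of the four present, absent ones read None), all alike: white plastic, 62 (x) x 36 (y) x 60 mm tall, 90 g, standing on five tines: each 5 (x) x 36 (y) mm, 24 mm long, last 4 mm thinned to 3 x 34, 13 mm pitch along x. Above: cross bar 8 mm thick, then upright grip fin 50 (x) x 12 (y) x 28 mm tall. Point: its centre, half-way up; z up. A half turn about z is the same; fits any bay.
- carrier2 (a point): slide carrier (3 or 4 of the four present, absent ones read None), all alike: white plastic, 62 (x) x 36 (y) x 60 mm tall, 90 g, standing on five tines: each 5 (x) x 36 (y) mm, 24 mm long, last 4 mm thinned to 3 x 34, 13 mm pitch along x. Above: cross bar 8 mm thick, then upright grip fin 50 (x) x 12 (y) x 28 mm tall. Point: its centre, half-way up; z up. A half turn about z is the same; fits any bay.
- carrier3 (a point): slide carrier (3 or 4 of the four present, absent ones read None), all alike: white plastic, 62 (x) x 36 (y) x 60 mm tall, 90 g, standing on five tines: each 5 (x) x 36 (y) mm, 24 mm long, last 4 mm thinned to 3 x 34, 13 mm pitch along x. Above: cross bar 8 mm thick, then upright grip fin 50 (x) x 12 (y) x 28 mm tall. Point: its centre, half-way up; z up. A half turn about z is the same; fits any bay.
- bay0 (a point): bay of the shaker's grey block, one of four side by side, 65 mm apart along y: its centre in the block's top face, 90 mm above the bench. Five slots, each 8 (x) x 39 (y) mm, 26 mm deep, 13 mm pitch along x, the middle one here. z up, x away from the robot. A carrier that is home rests its cross bar on the top face: its centre 6 mm, its fin's top 36 mm above this point.
- bay1 (a point): bay of the shaker's grey block, one of four side by side, 65 mm apart along y: its centre in the block's top face, 90 mm above the bench. Five slots, each 8 (x) x 39 (y) mm, 26 mm deep, 13 mm pitch along x, the middle one here. z up, x away from the robot. A carrier that is home rests its cross bar on the top face: its centre 6 mm, its fin's top 36 mm above this point.
- bay2 (a point): bay of the shaker's grey block, one of four side by side, 65 mm apart along y: its centre in the block's top face, 90 mm above the bench. Five slots, each 8 (x) x 39 (y) mm, 26 mm deep, 13 mm pitch along x, the middle one here. z up, x away from the robot. A carrier that is home rests its cross bar on the top face: its centre 6 mm, its fin's top 36 mm above this point.
- bay3 (a point): bay of the shaker's grey block, one of four side by side, 65 mm apart along y: its centre in the block's top face, 90 mm above the bench. Five slots, each 8 (x) x 39 (y) mm, 26 mm deep, 13 mm pitch along x, the middle one here. z up, x away from the robot. A carrier that is home rests its cross bar on the top face: its centre 6 mm, its fin's top 36 mm above this point.
- hold_down (a joint): angle of the hold-down, a U-shaped steel bail hinged at the shaker's back (+x): 0 = down (its rod across all bays, 1.5 mm over the fins of carriers that are home), grows as it is lifted up and back, stop at 1.9. Stiff hinge: stays where left, takes 2 to 6 N at the rod to move. Starts anywhere from 0 to 1.85; beyond 1.5 it is clear of the bays.
- rod_middle (a point): middle of the hold-down's round steel rod (12 mm diameter, 270 mm long, along the shaker's y), 100 mm from the hinge line; it lies between bay1 and bay2, so fingers that straddle it there pass between the carriers. Turns with the hold-down.
- hold_down_hinge (a point): middle of the hold-down's hinge line (along the shaker's y), fixed on the shaker, 133.5 mm above the bench; axes as the shaker's (x away from the robot, z up). With angle q the rod's middle is at x = -100 cos q, z = +100 sin q mm from here.
- start_top (a point): top of the round start button (28 mm diameter) on the front panel of the shaker's white base; it is pressed straight down, springs back, travel 6 mm, fully down at 5 N
- start (a joint): how far the start button is pressed in (m): 0 released, 0.006 fully down
- culture_dish: bystander: small clear dish, 35 mm diameter, 12 mm high, among the carriers; origin under its centre
- petri_stack: bystander: two stacked clear dishes, 92 mm diameter, 32 mm high; origin under its centre
- objective: bystander: black microscope objective standing on end, 26 mm diameter, 47 mm high; origin under its centre
- reagent: bystander: amber jar, 48 mm diameter, 85 mm high; origin under its centre
Things that resemble listed ones, but are neither listed nor needed, are in the scene too. Leave any yellow look-alike of the part that bears carrier1 alone.

How it is judged:
On the way, in this order (a step that is already met when the one before it is completed fails the run):
1. every carrier is fully home in a bay (height (world z) of each of carrier0, carrier1, carrier2, carrier3 below 0.1 m and angle between each of carrier0, carrier1, carrier2, carrier3's own z axis and vertical below 0.08 rad and ((horizontal distance between carrier0 and bay0 below 0.006 m and angle between the x axis of carrier0 and the x axis of bay0, either way round below 0.1 rad) or (horizontal distance between carrier0 and bay1 below 0.006 m and angle between the x axis of carrier0 and the x axis of bay1, either way round below 0.1 rad) or (horizontal distance between carrier0 and bay2 below 0.006 m and angle between the x axis of carrier0 and the x axis of bay2, either way round below 0.1 rad) or (horizontal distance between carrier0 and bay3 below 0.006 m and angle between the x axis of carrier0 and the x axis of bay3, either way round below 0.1 rad)) and ((horizontal distance between carrier1 and bay0 below 0.006 m and angle between the x axis of carrier1 and the x axis of bay0, either way round below 0.1 rad) or (horizontal distance between carrier1 and bay1 below 0.006 m and angle between the x axis of carrier1 and the x axis of bay1, either way round below 0.1 rad) or (horizontal distance between carrier1 and bay2 below 0.006 m and angle between the x axis of carrier1 and the x axis of bay2, either way round below 0.1 rad) or (horizontal distance between carrier1 and bay3 below 0.006 m and angle between the x axis of carrier1 and the x axis of bay3, either way round below 0.1 rad)) and ((horizontal distance between carrier2 and bay0 below 0.006 m and angle between the x axis of carrier2 and the x axis of bay0, either way round below 0.1 rad) or (horizontal distance between carrier2 and bay1 below 0.006 m and angle between the x axis of carrier2 and the x axis of bay1, either way round below 0.1 rad) or (horizontal distance between carrier2 and bay2 below 0.006 m and angle between the x axis of carrier2 and the x axis of bay2, either way round below 0.1 rad) or (horizontal distance between carrier2 and bay3 below 0.006 m and angle between the x axis of carrier2 and the x axis of bay3, either way round below 0.1 rad)) and ((horizontal distance between carrier3 and bay0 below 0.006 m and angle between the x axis of carrier3 and the x axis of bay0, either way round below 0.1 rad) or (horizontal distance between carrier3 and bay1 below 0.006 m and angle between the x axis of carrier3 and the x axis of bay1, either way round below 0.1 rad) or (horizontal distance between carrier3 and bay2 below 0.006 m and angle between the x axis of carrier3 and the x axis of bay2, either way round below 0.1 rad) or (horizontal distance between carrier3 and bay3 below 0.006 m and angle between the x axis of carrier3 and the x axis of bay3, either way round below 0.1 rad))), for 0.2 s.
2. the hold-down is fully down, with the carriers home (all of step 1 and value of joint hold_down below 0.06 rad), for 0.2 s.
3. the start button is pressed in, with the hold-down down (value of joint start above 0.004 m and value of joint hold_down below 0.06 rad), for 0.05 s.
At the end, for the whole second after the job is handed in: every carrier present stands fully home in a bay of its own (within 6 mm and 0.1 rad of the bay, within 4 mm of full depth, upright), the hold-down is down (below 0.06 rad) over them and the start button has been pressed and let go (all of step 2 and value of joint start below 0.002 m); the robot touches nothing.
It fails at once if a bystander on the bench is knocked over or shoved more than 50 mm (distance of any of culture_dish, petri_stack, objective, reagent from where it was at the start of the episode above 0.05 m or angle between any of culture_dish, petri_stack, objective, reagent's own z axis and vertical above 0.7 rad).
Of carrier0_b, carrier1_b, carrier2_b, carrier3_b only 3 to 4 are there at a start; the rules pass over those that are not, and their reading is None.
At some moment in a run one of carrier0_b, carrier1_b, carrier2_b, carrier3_b may be knocked a few centimetres aside while the robot is not near it.
It also fails if it takes over 210 s, if anything falls off the work surface, if the arm or the gripper's body presses on something with over 40 N, if the wrist force passes 120 N, or if a joint passes its speed limit or range.

## Robot

A 6-joint arm with a two-finger parallel gripper is mounted at the origin on the work surface. World frame = base frame: x ahead of the robot, y to its left, z up, the work surface at z = 0. Lengths are in m, angles in rad, forces in N, time in s.
With the tool pointing down it reaches from about 0.3 to 0.875 m from the base axis. Payload 6.4 kg.
Tool frame: the origin (TCP) lies midway between the tips of the shut fingers; the grasp point (between the pads) lies 19 mm behind it; x points along the fingers, z is the direction in which the jaws open and shut, and the axes are right-handed (so a half turn about x gives the same grasp; the last joint's range is limited). The gripper opens to 85 mm and grips with 20 to 120 N. Pads are 22 mm wide; open, the fingers measure 114 mm over their backs; the gripper's body (76 mm by 85 mm) begins 54 mm behind the grasp point. The pads swing forward as they close: fully open they stand 13 mm farther back than shut.
Start: joints at [0.915, 0.181, 1.607, -0, 1.354, -0.206], TCP at [0.25, 0.518, 0.231] pointing down, gripper open.
Joint ranges: [-2.99, 2.99], [-0.89, 2.07], [0.3, 2.58], [-1.14, 4.28], [0, 2.63], [-3.12, 3.12]. Speed limits (rad/s): [2.57, 2.57, 3.01, 3.14, 3.14, 3.14].

## Interface

Orientations are given as a rotation vector (axis times angle).
In Python, from plant import robot, optics, order, models gives the robot as it stands.
- The arm moves only by the tool jog_arm, never from a script. Its argument "targets" is a list that holds one entry, the list of rows, each a list of 7 numbers: the turn, a rotation vector about the tool's x, y, z in degrees, then the shift along the tool's x, y, z in m, then the finger opening in m, from 0 to 0.0854. A call has exactly 10 rows; each row shifts and turns the commanded pose from where the row before left it, along the tool's axes as they then stand; what a row does not reach is not made up. A row lasts 1/10 s, in which the tool goes at most 50 mm and 8.59 degrees, less where a joint would pass 70% of its speed; a pose out of reach is approached as far as the arm can. A call with a gripper value outside its range is refused whole. The fingers move at their own pace and stop on an object; the grip force is fixed at half the most. Time passes only in rows, so rows that do not move let the fingers close, or fill a call up. It gives the time, the measured TCP pose, the force and the opening at its end, in the units of the state.
- robot.read_state(): the state, without advancing time (a new reading comes with each control period).
- optics.capture(name): name is "scene" or "top" or "wrist"; returns a dict with "frame" (400x640x3 uint8, red, green, blue), "vfov" (degrees; the focal length in pixels is half the picture's height over the tangent of half this angle, whatever the lens; pixels are square), "cx", "cy" (the principal point, pixels), "rvec" (rotation vector, rad) and "tvec" (3), from world to camera coordinates, as OpenCV has them. Camera axes: x right, y down, z forward; pixel columns grow to the right and rows downward; lengths in m; the calibration is good to about 2 mm. A picture is of the moment at which its call begins. There is no depth.
- order.finish_job(): hands the job in, once; it reports no verdict.
Trained networks look in the newest picture that a camera, given by its name, has taken for a name from the list of things; names that differ only in an ending like _2 or _b are one class to them, and where a whole thing is asked for, a point or a joint stands for the part that bears it (a point fixed in the world has none). Each returns a list of dicts, best first, with "confidence" (0 to 1); they miss things now and then, are a little off and sometimes report something else, mostly with a low value. They report only what shows in the picture. A call takes as long as a camera call. They do not tell look-alikes from the thing itself.
- models.look_for(camera, label): "point" ([x, y, z] in m, in world coordinates, good to about 4 mm: the middle of the surface that is visible of it).
- models.landmark_of(camera, label): "point" ([x, y, z] in m, in world coordinates, good to about 4 mm: a listed point, or the origin of a listed thing).
The state is a dict: "time": time; "joints": joint angles; "joint_vel": joint speeds; "joint_torque": joint torques, N m; "eef_pos": TCP position; "tool_rot": TCP orientation; "force": force on the tool from outside, world axes, zero at the start; "moment": the same for the moment, N m; "grip_width": opening from 0.0 (shut) to 1.0 (fully open).
Only numpy, scipy, OpenCV 4.12 (cv2) and the standard library are available. Lean on these libraries where they do the work, as an engineer would, in place of code of your own. Each camera call takes 0.05 s, during which the arm holds its last target. There are 200 camera calls.

## Working session

There is one attempt and no reset: what is moved stays moved. The work goes in short steps, Python scripts to look and compute and a tool call to move; the robot and the scene stay as the last step left them, time stands still between calls to the robot, and variables do not carry over. Pictures are saved under pics/ and viewed, about 12 in all and at most 16, crops included, and the job is handed in when it is done.

Besides the shell and the picture viewer there is one more tool, called after ">>>" as a command line: name --argument value ..., lists and objects as JSON in quotes. jog_arm: Moves the arm, as the interface text tells. Its arguments: {"type":"object","properties":{"targets":{"type":"array"}},"required":["targets"]}

```bash
mkdir -p pics; ls
cat > h.py <<'E'
import numpy as np, cv2
from scipy.spatial.transform import Rotation as R
from plant import robot, optics, order, models
def cap(n,f=None):
    c=optics.capture(n)
    if f: cv2.imwrite('pics/'+f,c['frame'][:,:,::-1])
    return c
def K(c):
    f=200/np.tan(np.radians(c['vfov'])/2); return np.array([[f,0,c['cx']],[0,f,c['cy']],[0,0,1]])
def proj(c,p): return cv2.projectPoints(np.array(p,float).reshape(-1,3),np.array(c['rvec'],float),np.array(c['tvec'],float),K(c),None)[0].reshape(-1,2)
def back(c,uv,z):
    M=R.from_rotvec(c['rvec']).as_matrix(); o=-M.T@np.array(c['tvec'])
    d=(M.T@np.linalg.inv(K(c))@np.c_[np.array(uv,float).reshape(-1,2),np.ones(np.size(uv)//2)].T).T
    return o+d*((z-o[2])/d[:,2])[:,None]
E
python3 - <<'E'
from h import *
s=robot.read_state(); print(s['eef_pos'],s['tool_rot'],s['time'],R.from_rotvec(s['tool_rot']).as_matrix().round(3))
for n in('scene','top'):
    c=cap(n,n+'0.png')
    for l in ['carrier0','bay0','bay1','bay2','bay3','rod_middle','hold_down_hinge','start_top','culture_dish','petri_stack','objective','reagent']:
        for d in models.landmark_of(n,l): 
            if d['confidence']>.2: print(n,l,round(d['confidence'],2),np.round(d['point'],3),proj(c,d['point'])[0].round())
E
```

```text
pics
[0.24964137 0.51737004 0.23037434] [-0.87251271  1.39073491  0.87153698] 0.0 [[-0.001 -0.901  0.435]
 [-0.001  0.435  0.901]
 [-1.     0.    -0.002]]
scene carrier0 0.9 [ 0.602 -0.325  0.029] [186. 222.]
scene carrier0 0.86 [ 0.52  -0.047  0.03 ] [308. 220.]
scene carrier0 0.66 [ 0.367 -0.074  0.03 ] [316. 180.]
scene carrier0 0.55 [ 0.454 -0.141  0.028] [281. 197.]
scene bay0 0.84 [0.524 0.095 0.089] [369. 214.]
scene bay0 0.8 [0.52  0.292 0.094] [465. 228.]
scene bay0 0.69 [0.523 0.157 0.087] [398. 219.]
scene bay0 0.64 [0.52  0.222 0.093] [430. 222.]
scene bay1 0.84 [0.524 0.095 0.089] [369. 214.]
scene bay1 0.8 [0.52  0.292 0.094] [465. 228.]
scene bay1 0.69 [0.523 0.157 0.087] [398. 219.]
scene bay1 0.64 [0.52  0.222 0.093] [430. 222.]
scene bay2 0.84 [0.524 0.095 0.089] [369. 214.]
scene bay2 0.8 [0.52  0.292 0.094] [465. 228.]
scene bay2 0.69 [0.523 0.157 0.087] [398. 219.]
scene bay2 0.64 [0.52  0.222 0.093] [430. 222.]
scene bay3 0.84 [0.524 0.095 0.089] [369. 214.]
scene bay3 0.8 [0.52  0.292 0.094] [465. 228.]
scene bay3 0.69 [0.523 0.157 0.087] [398. 219.]
scene bay3
[... 1383 characters left out ...]
 0.09 ] [161. 206.]
top bay3 0.73 [0.524 0.16  0.087] [224. 204.]
top bay3 0.64 [0.52  0.096 0.092] [255. 207.]
top bay3 0.56 [0.522 0.223 0.089] [193. 204.]
top rod_middle 0.67 [0.624 0.195 0.23 ] [196. 136.]
top hold_down_hinge 0.56 [0.624 0.193 0.135] [207. 151.]
top hold_down_hinge 0.3 [0.525 0.222 0.09 ] [194. 203.]
top start_top 0.55 [ 0.454 -0.147  0.033] [369. 244.]
top start_top 0.45 [0.412 0.269 0.082] [168. 258.]
top culture_dish 0.68 [ 0.541 -0.238  0.002] [407. 208.]
top petri_stack 0.89 [ 0.757 -0.027 -0.   ] [316. 115.]
top objective 0.43 [ 0.352 -0.236  0.   ] [407. 293.]
top objective 0.38 [ 0.755 -0.224  0.002] [399. 118.]
top reagent 0.86 [ 0.753 -0.227 -0.   ] [401. 119.]
```

View pictures.

Run:
```python
import cv2
t=cv2.imread('pics/top0.png')
cv2.imwrite('pics/top0c.png',cv2.resize(t[100:320,130:480],(800,503),interpolation=3))
```

```text
(no output)
```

View pics/scene0.png

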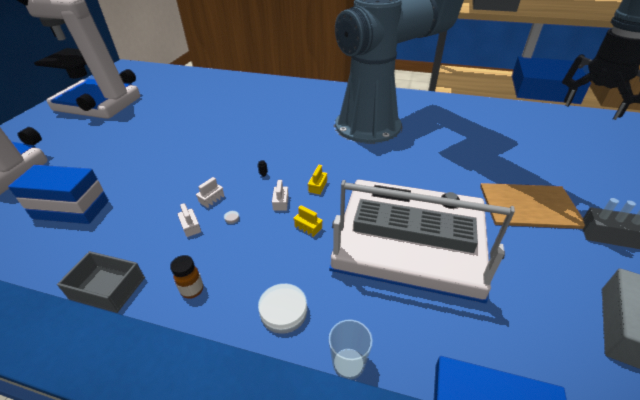

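View pics/top0c.png

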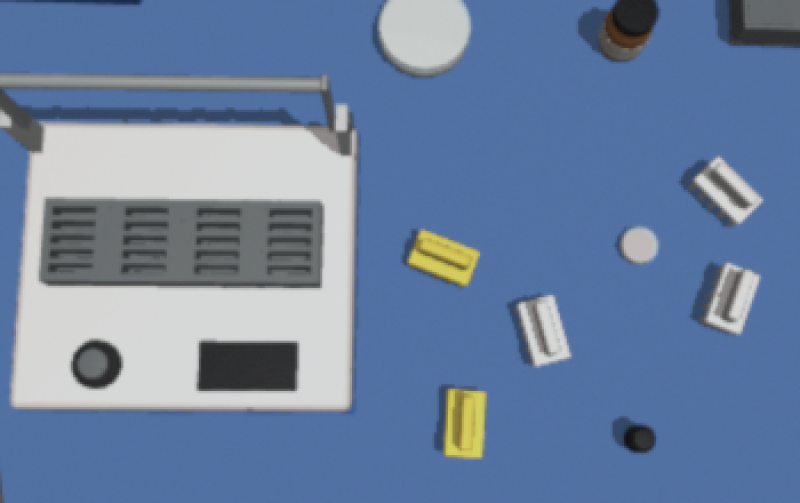

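White carriers (scene pixels 190,220; 209,191; 281,196) are the real ones. The two yellow ones (308,220; 317,180) are the look-alikes, so I leave them alone. The bail is up at about 90°. Next I measure carrier yaws and the block pose from the top view.

```bash
cat >> h.py <<'E'
def rect(c,mask,z):
    n,l,st,ce=cv2.connectedComponentsWithStats(mask.astype(np.uint8)); out=[]
    for i in range(1,n):
        if st[i,4]<60: continue
        p=np.argwhere(l==i)[:,::-1]; w=back(c,p,z)[:,:2]*1000
        (cx,cy),(a,b),t=cv2.minAreaRect(w.astype(np.float32))
        if a<b: t+=90;a,b=b,a
        out.append((round(cx,1),round(cy,1),round(a,1),round(b,1),round((t+90)%180-90,1),st[i,:2].tolist()))
    return out
E
python3 - <<'E'
from h import *
c=cap('top'); h=cv2.cvtColor(c['frame'],cv2.COLOR_RGB2HSV); u,v=np.meshgrid(range(640),range(400))
w=(h[...,1]<60)&(h[...,2]>90)&(u>340)&(u<480)&(v>150)&(v<275)
for r in rect(c,w,.032): print('car',r)
for z in(.09,):
  g=(h[...,1]<75)&(h[...,2]>70)&(h[...,2]<165)&(u>143)&(u<275)&(v>184)&(v<227)
  for r in rect(c,g,z): print('block',r)
B=[]
for n in('top','scene'):
  cap(n); B+= [d['point'] for d in models.landmark_of(n,'bay0') if d['confidence']>.3]
B=np.array(B);print(B.round(4)); 
m=np.linalg.svd((B-B.mean(0))[:,:2])[2][0]; print(np.degrees(np.arctan2(m[1],m[0])),B.mean(0))
E
```

```text
car (591.8, -322.5, 62.9, 42.9, 44.1, [433, 168])
car (538.5, -236.3, 35.8, 33.6, -88.7, [401, 199])
car (487.9, -324.5, 65.3, 39.1, -20.3, [437, 215])
car (453.1, -143.0, 62.9, 39.1, 15.9, [356, 229])
block (519.6, 189.7, 252.6, 80.5, -89.3, [147, 186])
[[0.5204 0.2907 0.0889]
 [0.5251 0.1597 0.089 ]
 [0.5241 0.2217 0.0912]
 [0.5188 0.0947 0.0914]
 [0.5177 0.2922 0.0895]
 [0.5213 0.1587 0.0887]
 [0.5266 0.0966 0.0913]
 [0.5193 0.225  0.0944]]
-88.89419992486373 [0.5216625 0.1924125 0.09055  ]
```

```bash
cat >> h.py <<'E'
def plan(pos,yaw,n=10):
    """per-row turn (deg, tool xyz) and shift (m, mid-turn tool axes), n equal rows to tool-down, jaw axis z at world yaw deg"""
    s=robot.read_state(); A=R.from_rotvec(s['tool_rot']); y=np.radians(yaw)
    z=np.array([np.cos(y),np.sin(y),0]); x=np.array([0,0,-1.]); T=R.from_matrix(np.c_[x,np.cross(z,x),z])
    rv=(A.inv()*T).as_rotvec(degrees=True); d=np.array(pos)-s['eef_pos']
    print('now',np.round(s['eef_pos'],4),'yaw',np.degrees(np.arctan2(*A.as_matrix()[[1,0],2])).round(2),'t',round(s['time'],1),'w',round(s['grip_width'],3),'F',np.round(s['force'],1))
    print('turn total',rv.round(1),'dist',np.linalg.norm(d).round(4),'shift total(now axes)',A.inv().apply(d).round(4))
    if n:
        for i in range(n):
            a=A*R.from_rotvec(rv*(i+1)/n,degrees=True); print((rv/n).round(1).tolist(),a.inv().apply(d/n).round(4).tolist())
E
python3 -c "
from h import *
plan([.453,-.143,.2],105.9,15)"
```

```text
now [0.25   0.5178 0.2313] yaw 64.23 t 1.6 w 1.002 F [0.2 0.7 0.3]
turn total [-41.7  -0.   -0. ] dist 0.692 shift total(now axes) [ 0.0313 -0.4701 -0.5068]
[-2.8, -0.0, -0.0] [0.0021, -0.0297, -0.0353]
[-2.8, -0.0, -0.0] [0.0021, -0.0279, -0.0367]
[-2.8, -0.0, -0.0] [0.0021, -0.0261, -0.038]
[-2.8, -0.0, -0.0] [0.0021, -0.0242, -0.0392]
[-2.8, -0.0, -0.0] [0.0021, -0.0223, -0.0403]
[-2.8, -0.0, -0.0] [0.0021, -0.0203, -0.0414]
[-2.8, -0.0, -0.0] [0.0021, -0.0183, -0.0423]
[-2.8, -0.0, -0.0] [0.0021, -0.0162, -0.0431]
[-2.8, -0.0, -0.0] [0.0021, -0.0141, -0.0439]
[-2.8, -0.0, -0.0] [0.0021, -0.012, -0.0445]
[-2.8, -0.0, -0.0] [0.0021, -0.0098, -0.045]
[-2.8, -0.0, -0.0] [0.0021, -0.0076, -0.0455]
[-2.8, -0.0, -0.0] [0.0021, -0.0054, -0.0458]
[-2.8, -0.0, -0.0] [0.0021, -0.0032, -0.046]
[-2.8, -0.0, -0.0] [0.0021, -0.0009, -0.0461]
```

>>> jog_arm --targets '[[[-2.8, 0, 0, 0.002, -0.03, -0.035, 0.085], [-2.8, 0, 0, 0.002, -0.028, -0.037, 0.085], [-2.8, 0, 0, 0.002, -0.026, -0.038, 0.085], [-2.8, 0, 0, 0.002, -0.024, -0.039, 0.085], [-2.8, 0, 0, 0.002, -0.022, -0.04, 0.085], [-2.8, 0, 0, 0.002, -0.02, -0.041, 0.085], [-2.8, 0, 0, 0.002, -0.018, -0.042, 0.085], [-2.8, 0, 0, 0.002, -0.016, -0.043, 0.085], [-2.8, 0, 0, 0.002, -0.014, -0.044, 0.085], [-2.8, 0, 0, 0.002, -0.012, -0.044, 0.085]]]'

```text
time: 2.55
eef_pos: [0.3638, 0.0714, 0.2117]
tool_rot: [-1.24, 1.188, 1.238]
force: [1.2, -0.2, -0.1]
grip_width: 0.993
```

>>> jog_arm --targets '[[[-2.8, 0, 0, 0.002, -0.01, -0.045, 0.085], [-2.8, 0, 0, 0.002, -0.008, -0.045, 0.085], [-2.8, 0, 0, 0.002, -0.005, -0.046, 0.085], [-2.8, 0, 0, 0.002, -0.003, -0.046, 0.085], [-2.8, 0, 0, 0.002, -0.001, -0.046, 0.085], [0, 0, 0, 0, 0, 0, 0.085], [0, 0, 0, 0, 0, 0, 0.085], [0, 0, 0, 0, 0, 0, 0.085], [0, 0, 0, 0, 0, 0, 0.085], [0, 0, 0, 0, 0, 0, 0.085]]]'

```text
time: 3.55
eef_pos: [0.4216, -0.1485, 0.2015]
tool_rot: [-1.416, 1.061, 1.416]
force: [-0.5, 0.8, 0.1]
grip_width: 0.991
```

Run:
```python
from h import *
plan([.453,-.143,.2],105.9,0)
c=cap('wrist','w1.png')
for d in models.landmark_of('wrist','carrier0'): print(d['confidence'],np.round(d['point'],4),proj(c,d['point']))
h=cv2.cvtColor(c['frame'],cv2.COLOR_RGB2HSV)
for r in rect(c,(h[...,1]<60)&(h[...,2]>90),.032): print(r)
```

```text
now [ 0.4216 -0.1485  0.2015] yaw 106.33 t 3.5 w 0.991 F [-0.5  0.8  0.1]
turn total [ 0.4 -0.   0. ] dist 0.0319 shift total(now axes) [ 0.0015 -0.0317 -0.0035]
0.86 [ 0.4522 -0.1453  0.0292] [[319.93743095 210.20098497]]
0.82 [ 0.5914 -0.3266  0.0266] [[137.56207616 276.35381099]]
0.8 [ 0.5224 -0.0465  0.027 ] [[384.02357268 286.24409044]]
0.63 [ 0.3657 -0.07    0.0287] [[414.36806499 152.74978525]]
0.59 [ 0.4891 -0.324   0.0292] [[149.11026203 196.82145365]]
(490.1, -323.5, 86.0, 41.7, -20.5, [116, 161])
(454.1, -144.1, 70.3, 35.7, 16.4, [304, 181])
(441.0, 151.9, 241.9, 139.9, -89.2, [461, 189])
(560.1, -248.1, 107.1, 33.1, -20.3, [185, 236])
(592.0, -322.2, 74.2, 64.0, -44.8, [104, 245])
(475.8, -6.0, 20.4, 9.0, 49.8, [425, 258])
(519.8, 43.4, 14.8, 12.4, -73.6, [451, 301])
(525.1, 260.6, 115.1, 42.7, 61.7, [577, 334])
(794.1, -469.5, 55.3, 27.0, -37.5, [2, 374])
(619.4, 151.2, 52.0, 37.0, -73.6, [481, 377])
(567.5, 306.9, 28.9, 5.1, -89.9, [621, 381])
```

View pics/w1.png

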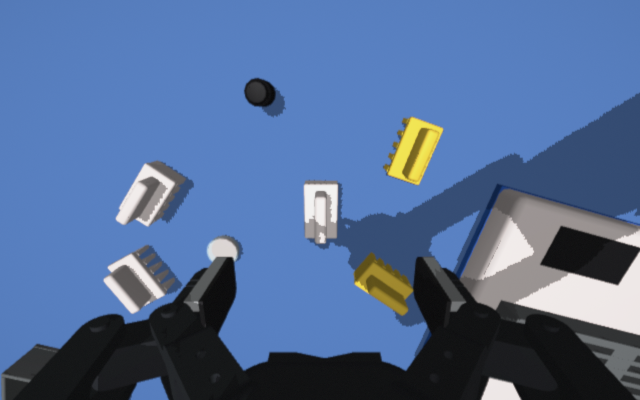

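```bash
sed -i 's/a=A\*R.from_rotvec(rv\*(i+1)\/n/a=A*R.from_rotvec(rv*i\/n/' h.py; python3 -c "
from h import *
plan([.4535,-.1435,.038],106.1,0)"
```

```text
now [ 0.4216 -0.1488  0.2015] yaw 106.3 t 3.6 w 0.995 F [-0.2  1.1 -0.1]
turn total [ 0.2 -0.   0. ] dist 0.1666 shift total(now axes) [ 0.1635 -0.0321 -0.0038]
```

>>> jog_arm --targets '[[[0, 0, 0, 0, -0.016, -0.002, 0.05], [0, 0, 0, 0, -0.016, -0.001, 0.05], [0, 0, 0, 0.03, 0, 0, 0.05], [0, 0, 0, 0.03, 0, 0, 0.05], [0, 0, 0, 0.03, 0, 0, 0.05], [0, 0, 0, 0.03, 0, 0, 0.05], [0, 0, 0, 0.01, 0, 0, 0.05], [0, 0, 0, 0, 0, 0, 0.05], [0, 0, 0, 0, 0, 0, 0.05], [0, 0, 0, 0, 0, 0, 0.05]]]'

```text
time: 4.65
eef_pos: [0.4544, -0.1442, 0.073]
tool_rot: [-1.418, 1.061, 1.412]
force: [0.2, 0.5, -0.5]
grip_width: 0.577
```

Run:
```python
from h import *
plan([.4535,-.1435,.038],106.1,0)
c=cap('wrist','w2.png')
```

```text
now [ 0.4544 -0.1442  0.073 ] yaw 106.24 t 4.7 w 0.577 F [ 0.2  0.5 -0.5]
turn total [ 0.1 -0.1  0.1] dist 0.035 shift total(now axes) [0.035  0.0007 0.001 ]
```

View pics/w2.png

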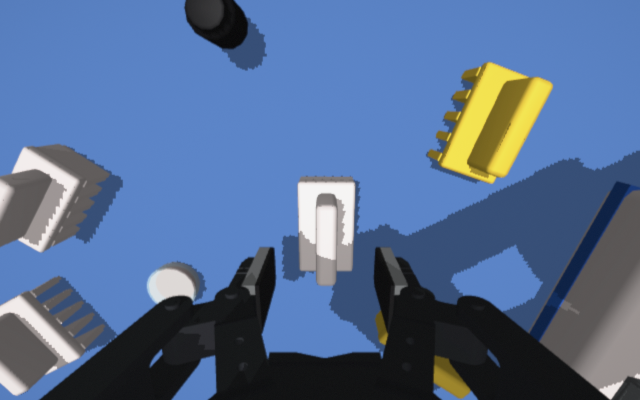

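>>> jog_arm --targets '[[[0, 0, 0, 0.015, 0, 0, 0.05], [0, 0, 0, 0.015, 0, 0, 0.05], [0, 0, 0, 0.005, 0, 0, 0.05], [0, 0, 0, 0, 0, 0, 0.0], [0, 0, 0, 0, 0, 0, 0.0], [0, 0, 0, 0, 0, 0, 0.0], [0, 0, 0, 0, 0, 0, 0.0], [0, 0, 0, 0, 0, 0, 0.0], [0, 0, 0, 0, 0, 0, 0.0], [0, 0, 0, 0, 0, 0, 0.0]]]'

```text
time: 5.7
eef_pos: [0.454, -0.1441, 0.0373]
tool_rot: [-1.416, 1.062, 1.413]
force: [0.5, -0.2, 6.3]
grip_width: 0.127
```

>>> jog_arm --targets '[[[0, 0, 0, -0.02, 0, 0, 0.0], [0, 0, 0, -0.04, 0, 0, 0.0], [0, 0, 0, -0.04, 0, 0, 0.0], [0, 0, 0, -0.04, 0, 0, 0.0], [0, 0, 0, -0.02, 0, 0, 0.0], [0, 0, 0, 0, 0, 0, 0.0], [0, 0, 0, 0, 0, 0, 0.0], [0, 0, 0, 0, 0, 0, 0.0], [0, 0, 0, 0, 0, 0, 0.0], [0, 0, 0, 0, 0, 0, 0.0]]]'

```text
time: 6.7
eef_pos: [0.4525, -0.1432, 0.195]
tool_rot: [-1.412, 1.062, 1.417]
force: [0.1, -0.6, -0.6]
grip_width: 0.129
```

Run:
```python
from h import *
plan([.522,.094,.2],90.8,9)
c=cap('wrist','w3.png')
for n in('wrist','scene','top'):
  if n!='wrist': cap(n)
  for d in models.landmark_of(n,'carrier0'): print(n,d['confidence'],np.round(d['point'],4))
```

```text
now [ 0.4525 -0.1432  0.195 ] yaw 106.23 t 6.7 w 0.129 F [ 0.1 -0.6 -0.6]
turn total [15.4  0.1 -0.1] dist 0.2472 shift total(now axes) [-0.0049 -0.133   0.2083]
[1.7, 0.0, -0.0] [-0.0005, -0.0148, 0.0231]
[1.7, 0.0, -0.0] [-0.0005, -0.0141, 0.0236]
[1.7, 0.0, -0.0] [-0.0005, -0.0134, 0.024]
[1.7, 0.0, -0.0] [-0.0005, -0.0126, 0.0244]
[1.7, 0.0, -0.0] [-0.0005, -0.0119, 0.0247]
[1.7, 0.0, -0.0] [-0.0005, -0.0112, 0.0251]
[1.7, 0.0, -0.0] [-0.0006, -0.0104, 0.0254]
[1.7, 0.0, -0.0] [-0.0006, -0.0096, 0.0257]
[1.7, 0.0, -0.0] [-0.0006, -0.0089, 0.026]
wrist 0.89 [ 0.591  -0.3266  0.0281]
wrist 0.88 [ 0.3644 -0.068   0.031 ]
wrist 0.83 [ 0.4886 -0.3215  0.0343]
wrist 0.76 [ 0.4553 -0.144   0.1906]
wrist 0.76 [ 0.5233 -0.046   0.0319]
scene 0.94 [ 0.368  -0.0769  0.0323]
scene 0.83 [ 0.4856 -0.3291  0.0302]
scene 0.8 [ 0.4558 -0.1388  0.1867]
scene 0.7 [ 0.5191 -0.0458  0.0295]
scene 0.59 [ 0.5988 -0.3245  0.0359]
top 0.9 [ 0.518  -0.0448  0.0304]
top 0.73 [ 0.5953 -0.3209  0.0334]
top 0.65 [ 0.4543 -0.1437  0.1891]
```

View pics/w3.png

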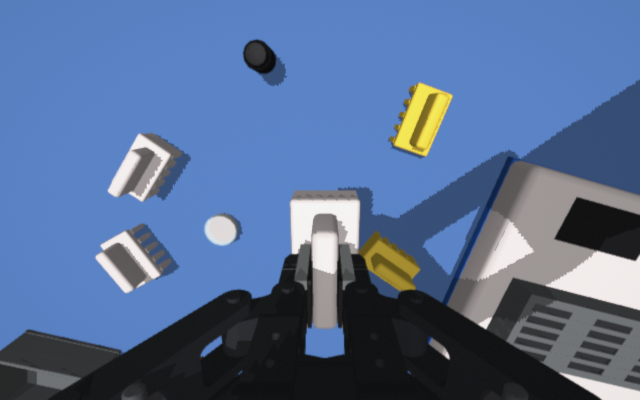

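>>> jog_arm --targets '[[[1.7, 0, 0, 0, -0.015, 0.023, 0.0], [1.7, 0, 0, 0, -0.014, 0.024, 0.0], [1.7, 0, 0, 0, -0.013, 0.024, 0.0], [1.7, 0, 0, 0, -0.013, 0.024, 0.0], [1.7, 0, 0, 0, -0.011, 0.025, 0.0], [1.7, 0, 0, 0, -0.01, 0.025, 0.0], [1.7, 0, 0, 0, -0.01, 0.025, 0.0], [1.7, 0, 0, 0, -0.009, 0.026, 0.0], [1.7, 0, 0, 0, -0.007, 0.026, 0.0], [0, 0, 0, 0, 0, 0, 0.0]]]'

```text
time: 8.0
eef_pos: [0.5178, 0.0958, 0.1963]
tool_rot: [-1.222, 1.199, 1.223]
force: [0.2, 0.8, -1.2]
grip_width: 0.127
```

>>> jog_arm --targets '[[[0, 0, 0, 0.01, 0, 0, 0.0], [0, 0, 0, 0.01, 0, 0, 0.0], [0, 0, 0, 0.01, 0, 0, 0.0], [0, 0, 0, 0, 0, 0, 0.0], [0, 0, 0, 0, 0, 0, 0.0], [0, 0, 0, 0, 0, 0, 0.0], [0, 0, 0, 0, 0, 0, 0.0], [0, 0, 0, 0, 0, 0, 0.0], [0, 0, 0, 0, 0, 0, 0.0], [0, 0, 0, 0, 0, 0, 0.0]]]'

```text
time: 9.0
eef_pos: [0.5176, 0.0932, 0.1665]
tool_rot: [-1.221, 1.201, 1.221]
force: [-1.0, 0.4, -0.8]
grip_width: 0.127
```

Run:
```python
from h import *
plan([.519,.094,.165],90.8,0)
for n in('wrist','scene','top'):
  c=cap(n,n+'4.png')
  for l in('carrier0','bay0'):
   for d in models.landmark_of(n,l):
    if d['confidence']>.4 and d['point'][2]>.06: print(n,l,d['confidence'],np.round(d['point'],4))
  if n=='wrist':
    h=cv2.cvtColor(c['frame'],cv2.COLOR_RGB2GRAY); print(h[150:260:2,300]); print(h[150:260:2,346])
```

```text
now [0.5176 0.0932 0.1665] yaw 90.93 t 9.0 w 0.127 F [-1.   0.4 -0.8]
turn total [ 0.1 -0.   0. ] dist 0.0021 shift total(now axes) [ 0.0015 -0.0014  0.0007]
wrist carrier0 0.59 [0.5187 0.0916 0.16  ]
wrist bay0 0.96 [0.5229 0.1588 0.0929]
wrist bay0 0.87 [0.5241 0.2213 0.0878]
[239 238 239 238 239 237 167  52  52  64 121 123 124 124 122  93  66  66
  66  67  93 108  93  94 122 194 230 238 238 238 238 238 238 238 238 237
 237 237 237 237 237 237 237 237 237 237 236 189 137  95  89  86  84  84
  84]
[238 238 238 238 238 236 166  52  52  57 120 123 123 123 124 122 105  45
  44  44  84 109 109 106 119 175 229 238 238 238 238 238 237 237 236 233
 178 155 155 155 154 154 154 154 154 153 152 103  83  83  84  84  83  71
  70]
scene carrier0 0.8 [0.5227 0.0978 0.1552]
scene bay0 0.95 [0.5185 0.2229 0.0903]
scene bay0 0.84 [0.5257 0.1559 0.0867]
scene bay0 0.6 [0.5214 0.2941 0.0913]
top carrier0 0.41 [0.5147 0.0951 0.1626]
top bay0 0.83 [0.5255 0.1571 0.0933]
top bay0 0.67 [0.5237 0.2205 0.0866]
top bay0 0.65 [0.5193 0.0951 0.0912]
top bay0 0.61 [0.522  0.2913 0.089 ]
```

View pics/wrist4.png

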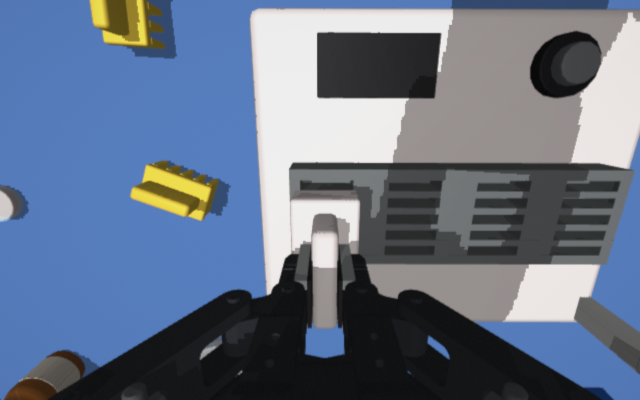

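Run:
```python
from h import *
s=robot.read_state(); c=cap('wrist'); zt=s['eef_pos'][2]-.0053
g=cv2.cvtColor(c['frame'],cv2.COLOR_RGB2GRAY)
print('bar corners',back(c,[(291,201),(359,201)],zt).round(4))
cam=-R.from_rotvec(c['rvec']).as_matrix().T@c['tvec']; print('cam',cam.round(3))
w=(g>225).astype(np.uint8); r=np.argwhere(w[195:250,280:370]);print('white u rows', [(v,np.where(w[v,270:380])[0][[0,-1]]+270) for v in(202,206,215,225)])
# slots: dark in block region
b=(g<75).astype(np.uint8)
for x0,x1 in((380,445),(470,535),(550,612)):
  m=np.zeros_like(b); m[174:262,x0:x1]=b[174:262,x0:x1]
  n,l,st,ce=cv2.connectedComponentsWithStats(m)
  for i in range(1,n):
    if st[i,4]>100: print(st[i],back(c,ce[i],.09).round(4))
```

```text
bar corners [[0.4868 0.0751 0.161 ]
 [0.4862 0.1092 0.161 ]]
cam [0.441 0.091 0.309]
white u rows [(202, array([270, 356])), (206, array([270, 357])), (215, array([270, 356])), (225, array([270, 356]))]
[ 380  174   65   88 4941] [[0.5226 0.1588 0.09  ]]
[ 470  174   65   88 3819] [[0.5245 0.2314 0.09  ]]
[ 550  174   62   88 3449] [[0.5146 0.2807 0.09  ]]
```

Run:
```python
from h import *
im=cv2.imread('pics/wrist4.png'); g=cv2.cvtColor(im,cv2.COLOR_BGR2GRAY)
for u in (410,425,500,580): print(u,g[160:268,u-4:u+4].mean(1).round().astype(int).tolist())
for v in (201,217,233,249): print(v,g[v-1:v+2,366:620].mean(0).round().astype(int).tolist()) if v in(217,) else 0
cv2.imwrite('pics/c4.png',cv2.resize(im[150:270,270:640],None,fx=2.16,fy=2.16,interpolation=3))
```

```text
410 [148, 145, 120, 58, 43, 43, 43, 43, 44, 54, 69, 74, 74, 74, 75, 74, 74, 74, 74, 74, 74, 74, 66, 50, 43, 43, 43, 43, 43, 44, 50, 64, 73, 74, 74, 74, 73, 68, 54, 44, 43, 43, 43, 43, 43, 43, 44, 50, 64, 72, 73, 73, 73, 70, 58, 45, 44, 43, 43, 43, 43, 43, 43, 49, 62, 72, 72, 73, 72, 69, 58, 45, 43, 43, 43, 43, 43, 43, 44, 53, 67, 71, 72, 72, 71, 64, 49, 43, 43, 43, 43, 43, 43, 44, 50, 62, 70, 71, 71, 71, 71, 71, 72, 83, 116, 144, 146, 146]
425 [148, 146, 119, 58, 43, 43, 43, 43, 44, 54, 68, 74, 74, 74, 74, 74, 74, 74, 73, 73, 73, 73, 67, 54, 44, 43, 43, 43, 43, 44, 47, 60, 72, 73, 73, 73, 72, 69, 57, 44, 43, 43, 43, 43, 43, 43, 44, 50, 63, 72, 72, 72, 72, 69, 57, 44, 43, 43, 43, 43, 43, 43, 43, 47, 60, 71, 72, 72, 72, 68, 58, 44, 43, 43, 43, 42, 43, 43, 44, 53, 66, 71, 71, 71, 70, 64, 49, 43, 42, 43, 43, 43, 43, 43, 50, 62, 70, 71, 71, 71, 70, 70, 71, 82, 115, 144, 146, 146]
500 [146, 144, 122, 69, 45, 43, 43, 43, 44, 50, 61, 70, 82, 102, 114, 115, 115, 115, 115, 115, 115, 114, 103, 76, 54, 51, 51, 52, 52, 52, 57, 85, 112, 114, 114, 114, 114, 108, 86, 57, 51, 51, 52, 52, 51, 51, 50, 
[... 1096 characters left out ...]
116, 115, 116, 116, 116, 115, 116, 116, 116, 116, 116, 116, 116, 115, 115, 116, 116, 115, 115, 112, 94, 59, 52, 52, 51, 52, 52, 51, 51, 52, 52, 52, 52, 51, 51, 51, 51, 51, 51, 51, 51, 51, 52, 51, 51, 52, 51, 52, 51, 51, 51, 50, 46, 44, 43, 43, 42, 42, 41, 40, 39, 39, 38, 38, 38, 38, 39, 38, 39, 38, 40, 44, 60, 68, 68, 68, 68, 68, 69, 69, 68, 69, 68, 68, 68, 68, 69, 68, 68, 68, 68, 68, 68, 68, 68, 68, 68, 68, 68, 69, 69, 68, 68, 69, 68, 67, 61, 52, 50, 50, 51, 51, 51, 51, 51, 51, 51, 51, 51, 51, 51, 51, 51, 51, 51, 51, 51, 51, 51, 51, 51, 51, 51, 51, 51, 51, 51, 51, 51, 50, 50, 50, 49, 49, 50, 49, 49, 49, 50, 49, 50, 49, 50, 49, 50, 49, 51, 64, 94, 109, 111, 111, 111, 111, 111, 111, 111, 112]
```

View pics/c4.png

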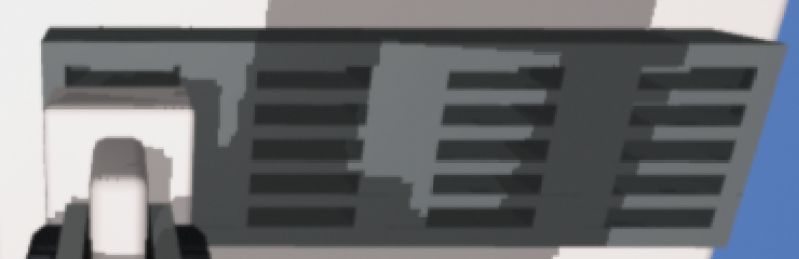

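Run:
```python
from h import *
c=cap('wrist'); p=back(c,[(412,219),(498.3,219),(585,219),(420,168),(500,168.8),(500,263.7)],.09); print(p.round(4)); plan([.5,0,.1],90,0)
```

```text
[[0.5214 0.1587 0.09  ]
 [0.5202 0.224  0.09  ]
 [0.5191 0.2895 0.09  ]
 [0.4823 0.1605 0.09  ]
 [0.4819 0.2181 0.09  ]
 [0.5578 0.2323 0.09  ]]
now [0.5175 0.0932 0.1663] yaw 90.93 t 9.6 w 0.124 F [-0.3 -0.6 -1.2]
turn total [0.9 0.  0. ] dist 0.1157 shift total(now axes) [ 0.0663  0.0191 -0.0929]
```

>>> jog_arm --targets '[[[0, 0, 0, 0, -0.004, 0.001, 0.0], [0, 0, 0, 0, 0, 0, 0.0], [0, 0, 0, 0.01, 0, 0, 0.0], [0, 0, 0, 0.01, 0, 0, 0.0], [0, 0, 0, 0.008, 0, 0, 0.0], [0, 0, 0, 0.006, 0, 0, 0.0], [0, 0, 0, 0.004, 0, 0, 0.0], [0, 0, 0, 0.004, 0, 0, 0.0], [0, 0, 0, 0.004, 0, 0, 0.0], [0, 0, 0, 0, 0, 0, 0.0]]]'

```text
time: 10.55
eef_pos: [0.5216, 0.0942, 0.1199]
tool_rot: [-1.221, 1.201, 1.221]
force: [0.4, -0.2, -0.7]
grip_width: 0.126
```

>>> jog_arm --targets '[[[0, 0, 0, 0.003, 0, 0, 0.0], [0, 0, 0, 0.003, 0, 0, 0.0], [0, 0, 0, 0.003, 0, 0, 0.0], [0, 0, 0, 0.003, 0, 0, 0.0], [0, 0, 0, 0.002, 0, 0, 0.0], [0, 0, 0, 0.002, 0, 0, 0.0], [0, 0, 0, 0.001, 0, 0, 0.0], [0, 0, 0, 0, 0, 0, 0.0], [0, 0, 0, 0, 0, 0, 0.0], [0, 0, 0, 0, 0, 0, 0.0]]]'

```text
time: 11.55
eef_pos: [0.5216, 0.0943, 0.1034]
tool_rot: [-1.221, 1.201, 1.221]
force: [-0.6, 0.8, -1.3]
grip_width: 0.124
```

>>> jog_arm --targets '[[[0, 0, 0, 0.001, 0, 0, 0.0], [0, 0, 0, 0, 0, 0, 0.04], [0, 0, 0, 0, 0, 0, 0.04], [0, 0, 0, 0, 0, 0, 0.04], [0, 0, 0, 0, 0, 0, 0.04], [0, 0, 0, -0.01, 0, 0, 0.04], [0, 0, 0, -0.03, 0, 0, 0.04], [0, 0, 0, -0.03, 0, 0, 0.04], [0, 0, 0, -0.03, 0, 0, 0.04], [0, 0, 0, 0, 0, 0, 0.04]]]'

```text
time: 12.55
eef_pos: [0.5246, 0.0942, 0.2079]
tool_rot: [-1.226, 1.195, 1.214]
force: [0.1, 0.5, 0.2]
grip_width: 0.463
```

Run:
```python
from h import *
for n in('wrist','scene','top'):
  c=cap(n,n+'5.png')
  for d in models.landmark_of(n,'carrier0'):
    print(n,round(d['confidence'],2),np.round(d['point'],4))
h=cv2.cvtColor(c['frame'],cv2.COLOR_RGB2HSV); u,v=np.meshgrid(range(640),range(400))
w=(h[...,1]<60)&(h[...,2]>90)&(u>340)&(u<480)&(v>150)&(v<275)
for r in rect(c,w,.032): print('car',r)
plan([.488,-.324,.2],69.7,15)
```

```text
wrist 0.91 [ 0.3631 -0.0699  0.0273]
wrist 0.9 [ 0.5227 -0.0451  0.0287]
wrist 0.6 [0.5246 0.0925 0.0991]
scene 0.98 [ 0.5203 -0.0446  0.0308]
scene 0.93 [ 0.3641 -0.0742  0.0311]
scene 0.92 [0.525  0.0974 0.0944]
scene 0.89 [ 0.4892 -0.3302  0.0297]
scene 0.76 [ 0.5979 -0.3227  0.0329]
scene 0.59 [ 0.7468 -0.0253  0.0022]
top 0.95 [ 0.5218 -0.0457  0.0295]
top 0.87 [ 0.4888 -0.3233  0.0265]
top 0.71 [ 0.5924 -0.3217  0.0333]
top 0.67 [ 0.362  -0.0722  0.0312]
top 0.35 [0.5238 0.2216 0.09  ]
car (591.4, -322.2, 62.5, 44.8, 45.0, [431, 168])
car (538.5, -236.3, 35.8, 33.6, -88.7, [401, 199])
car (488.3, -323.7, 65.0, 41.1, -20.3, [436, 215])
now [0.5206 0.0943 0.201 ] yaw 90.93 t 12.8 w 0.47 F [ 0.2 -0.1 -0.6]
turn total [21.2 -0.  -0.1] dist 0.4196 shift total(now axes) [ 0.001   0.0394 -0.4177]
[1.4, -0.0, -0.0] [0.0001, 0.0026, -0.0278]
[1.4, -0.0, -0.0] [0.0001, 0.0019, -0.0279]
[1.4, -0.0, -0.0] [0.0001, 0.0012, -0.0279]
[1.4, -0.0, -0.0] [0.0001, 0.0006, -0.028]
[1.4, -0.0, -0.0] [0.0001, -0.0001, -0.028]
[1.4, -0.0, -0.0] [0.0001, -0.0008, -0.028]
[1.4, -0.0, -0.0] [0.0001, -0.0015, -0.0279]
[1.4, -0.0, -0.0] [0.0001, -0.0022, -0.0279]
[1.4, -0.0, -0.0] [0.0001, -0.0029, -0.0278]
[1.4, -0.0, -0.0] [0.0001, -0.0036, -0.0277]
[1.4, -0.0, -0.0] [0.0001, -0.0043, -0.0276]
[1.4, -0.0, -0.0] [0.0001, -0.0049, -0.0275]
[1.4, -0.0, -0.0] [0.0001, -0.0056, -0.0274]
[1.4, -0.0, -0.0] [0.0001, -0.0063, -0.0273]
[1.4, -0.0, -0.0] [0.0001, -0.007, -0.0271]
```

>>> jog_arm --targets '[[[2.1, 0, 0, 0, 0.004, -0.042, 0.05], [2.1, 0, 0, 0, 0.002, -0.042, 0.05], [2.1, 0, 0, 0, 0.001, -0.042, 0.05], [2.1, 0, 0, 0, 0, -0.042, 0.05], [2.1, 0, 0, 0, -0.002, -0.042, 0.05], [2.1, 0, 0, 0, -0.004, -0.042, 0.05], [2.1, 0, 0, 0, -0.005, -0.042, 0.05], [2.1, 0, 0, 0, -0.007, -0.041, 0.05], [2.1, 0, 0, 0, -0.008, -0.041, 0.05], [2.1, 0, 0, 0, -0.01, -0.04, 0.05]]]'

```text
time: 13.85
eef_pos: [0.4877, -0.3251, 0.201]
tool_rot: [-0.944, 1.356, 0.948]
force: [0.9, -0.7, -0.0]
grip_width: 0.583
```

>>> jog_arm --targets '[[[0, 0, 0, 0.03, 0, 0, 0.05], [0, 0, 0, 0.03, 0, 0, 0.05], [0, 0, 0, 0.03, 0, 0, 0.05], [0, 0, 0, 0.02, 0, 0, 0.05], [0, 0, 0, 0, 0, 0, 0.05], [0, 0, 0, 0, 0, 0, 0.05], [0, 0, 0, 0, 0, 0, 0.05], [0, 0, 0, 0, 0, 0, 0.05], [0, 0, 0, 0, 0, 0, 0.05], [0, 0, 0, 0, 0, 0, 0.05]]]'

```text
time: 14.85
eef_pos: [0.4889, -0.324, 0.0931]
tool_rot: [-0.948, 1.355, 0.946]
force: [-0.0, -0.7, -0.1]
grip_width: 0.585
```

Run:
```python
from h import *
c=cap('wrist','w6.png')
for d in models.landmark_of('wrist','carrier0'):
    print(round(d['confidence'],2),np.round(d['point'],4))
h=cv2.cvtColor(c['frame'],cv2.COLOR_RGB2HSV)
for r in rect(c,(h[...,1]<60)&(h[...,2]>90),.032): print(r)
plan([.488,-.324,.037],69.7,0)
```

```text
0.95 [ 0.5919 -0.3243  0.0286]
0.72 [ 0.488  -0.3233  0.0348]
(490.0, -327.1, 73.0, 35.6, -20.7, [297, 171])
(528.4, -247.2, 35.0, 34.0, 70.0, [422, 211])
(522.5, -398.0, 7.9, 7.6, -20.0, [244, 285])
(561.5, -290.7, 7.8, 7.6, -20.0, [395, 285])
(579.2, -329.5, 63.6, 48.9, -25.8, [326, 286])
now [ 0.4887 -0.3239  0.0927] yaw 69.93 t 14.9 w 0.585 F [-0.4  0.2 -0.1]
turn total [ 0.2 -0.   0. ] dist 0.0557 shift total(now axes) [ 0.0557  0.0007 -0.0003]
```

View pics/w6.png

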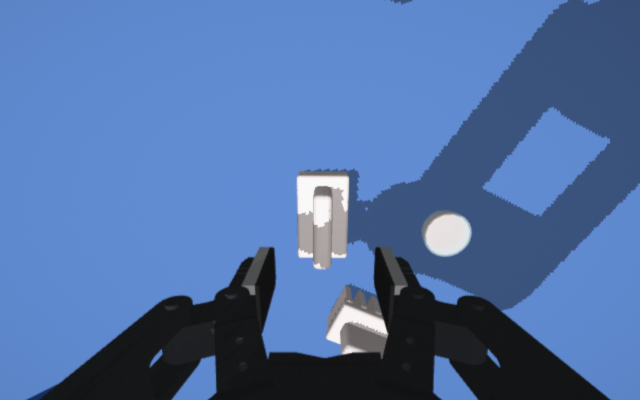

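>>> jog_arm --targets '[[[0.4, 0, 0, 0.02, 0, 0, 0.05], [0, 0, 0, 0.02, 0, 0, 0.05], [0, 0, 0, 0.015, 0, 0, 0.05], [0, 0, 0, 0, 0, 0, 0.05], [0, 0, 0, 0, 0, 0, 0.0], [0, 0, 0, 0, 0, 0, 0.0], [0, 0, 0, 0, 0, 0, 0.0], [0, 0, 0, 0, 0, 0, 0.0], [0, 0, 0, 0, 0, 0, 0.0], [0, 0, 0, 0, 0, 0, 0.0]]]'

```text
time: 15.95
eef_pos: [0.4892, -0.3244, 0.0383]
tool_rot: [-0.944, 1.357, 0.941]
force: [-0.9, -0.6, 6.0]
grip_width: 0.127
```

>>> jog_arm --targets '[[[0, 0, 0, 0, 0, 0, 0.0], [0, 0, 0, 0, 0, 0, 0.0], [0, 0, 0, -0.02, 0, 0, 0.0], [0, 0, 0, -0.04, 0, 0, 0.0], [0, 0, 0, -0.04, 0, 0, 0.0], [0, 0, 0, -0.04, 0, 0, 0.0], [0, 0, 0, -0.02, 0, 0, 0.0], [0, 0, 0, 0, 0, 0, 0.0], [0, 0, 0, 0, 0, 0, 0.0], [0, 0, 0, 0, 0, 0, 0.0]]]'

```text
time: 16.95
eef_pos: [0.4876, -0.3228, 0.1949]
tool_rot: [-0.939, 1.358, 0.945]
force: [0.1, 0.4, -1.8]
grip_width: 0.121
```

Run:
```python
from h import *
plan([.521,.1587,.2],91,12)
```

```text
now [ 0.4876 -0.3228  0.1949] yaw 69.53 t 16.9 w 0.121 F [ 0.1  0.4 -1.8]
turn total [-21.5   0.1  -0.2] dist 0.4827 shift total(now axes) [-0.0039  0.1371  0.4628]
[-1.8, 0.0, -0.0] [-0.0003, 0.0114, 0.0386]
[-1.8, 0.0, -0.0] [-0.0003, 0.0102, 0.0389]
[-1.8, 0.0, -0.0] [-0.0003, 0.009, 0.0392]
[-1.8, 0.0, -0.0] [-0.0004, 0.0078, 0.0395]
[-1.8, 0.0, -0.0] [-0.0004, 0.0065, 0.0397]
[-1.8, 0.0, -0.0] [-0.0004, 0.0053, 0.0399]
[-1.8, 0.0, -0.0] [-0.0004, 0.004, 0.04]
[-1.8, 0.0, -0.0] [-0.0004, 0.0028, 0.0401]
[-1.8, 0.0, -0.0] [-0.0004, 0.0015, 0.0402]
[-1.8, 0.0, -0.0] [-0.0004, 0.0003, 0.0402]
[-1.8, 0.0, -0.0] [-0.0004, -0.001, 0.0402]
[-1.8, 0.0, -0.0] [-0.0004, -0.0022, 0.0402]
```

>>> jog_arm --targets '[[[-1.8, 0, 0, 0, 0.011, 0.039, 0.0], [-1.8, 0, 0, 0, 0.01, 0.039, 0.0], [-1.8, 0, 0, 0, 0.009, 0.039, 0.0], [-1.8, 0, 0, -0.002, 0.008, 0.039, 0.0], [-1.8, 0, 0, 0, 0.007, 0.04, 0.0], [-1.8, 0, 0, 0, 0.005, 0.04, 0.0], [-1.8, 0, 0, -0.002, 0.004, 0.04, 0.0], [-1.8, 0, 0, 0, 0.003, 0.04, 0.0], [-1.8, 0, 0, 0, 0.001, 0.04, 0.0], [-1.8, 0, 0, 0, 0, 0.04, 0.0]]]'

```text
time: 17.95
eef_pos: [0.5157, 0.0788, 0.1993]
tool_rot: [-1.176, 1.231, 1.181]
force: [0.0, -0.6, -0.4]
grip_width: 0.125
```

>>> jog_arm --targets '[[[-1.8, 0, 0, 0, -0.001, 0.04, 0.0], [-1.8, 0, 0, 0, -0.002, 0.04, 0.0], [0, 0, 0, 0, 0, 0, 0.0], [0, 0, 0, 0, 0, 0, 0.0], [0, 0, 0, 0.01, 0, 0, 0.0], [0, 0, 0, 0.01, 0, 0, 0.0], [0, 0, 0, 0.01, 0, 0, 0.0], [0, 0, 0, 0, 0, 0, 0.0], [0, 0, 0, 0, 0, 0, 0.0], [0, 0, 0, 0, 0, 0, 0.0]]]'

```text
time: 18.95
eef_pos: [0.5225, 0.1567, 0.1717]
tool_rot: [-1.224, 1.199, 1.223]
force: [-0.8, 0.5, -1.1]
grip_width: 0.126
```

Run:
```python
from h import *
plan([.5214,.1587,.165],91,0)
s=robot.read_state(); c=cap('wrist','w7.png')
for l in('carrier0','bay0'):
   for d in models.landmark_of('wrist',l):
    if d['confidence']>.4 and d['point'][2]>.06: print(l,d['confidence'],np.round(d['point'],4))
g=cv2.cvtColor(c['frame'],cv2.COLOR_RGB2GRAY); print(g[180:230,300].tolist()); print(g[212,280:370].tolist())
for v in(196,201,206): print(v,back(c,[(300,v)],s['eef_pos'][2]-.006).round(4))
im=c['frame'][:,:,::-1]; cv2.imwrite('pics/c7.png',cv2.resize(im[140:290,240:640],None,fx=2,fy=2,interpolation=3))
```

```text
now [0.5225 0.1567 0.1717] yaw 91.1 t 18.9 w 0.126 F [-0.8  0.5 -1.1]
turn total [0.1 0.  0. ] dist 0.007 shift total(now axes) [0.0067 0.0011 0.002 ]
carrier0 0.76 [0.5238 0.0941 0.0956]
carrier0 0.61 [0.5238 0.1598 0.1668]
bay0 0.96 [0.522  0.2215 0.0889]
bay0 0.83 [0.5206 0.2886 0.0882]
bay0 0.46 [0.4162 0.2681 0.0843]
[119, 118, 118, 118, 118, 118, 117, 117, 116, 111, 106, 105, 106, 105, 103, 100, 107, 130, 167, 200, 219, 227, 232, 234, 234, 233, 234, 233, 233, 233, 234, 234, 233, 233, 233, 233, 233, 233, 233, 233, 233, 233, 233, 233, 233, 233, 233, 233, 232, 232]
[115, 115, 116, 115, 115, 115, 116, 115, 117, 135, 185, 216, 228, 233, 233, 233, 233, 234, 234, 233, 233, 233, 233, 233, 233, 233, 233, 234, 233, 233, 234, 233, 234, 233, 229, 217, 196, 163, 154, 140, 137, 137, 137, 137, 137, 136, 137, 136, 136, 137, 141, 159, 182, 209, 224, 231, 233, 233, 233, 233, 233, 233, 233, 233, 233, 233, 233, 233, 233, 233, 233, 233, 232, 223, 162, 149, 144, 134, 119, 83, 73, 72, 72, 72, 72, 73, 72, 72, 72, 72]
196 [[0.4894 0.143  0.1657]]
201 [[0.492  0.143  0.1657]]
206 [[0.4946 0.143  0.1657]]
```

View pics/c7.png

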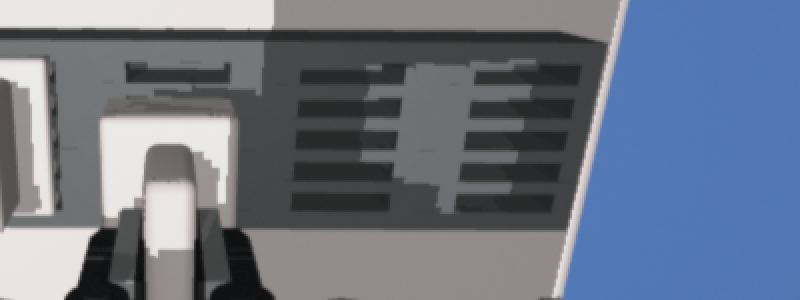

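>>> jog_arm --targets '[[[0, 0, 0, 0, 0.001, 0.0025, 0.0], [0, 0, 0, 0, 0, 0, 0.0], [0, 0, 0, 0.01, 0, 0, 0.0], [0, 0, 0, 0.01, 0, 0, 0.0], [0, 0, 0, 0.01, 0, 0, 0.0], [0, 0, 0, 0.008, 0, 0, 0.0], [0, 0, 0, 0.006, 0, 0, 0.0], [0, 0, 0, 0.004, 0, 0, 0.0], [0, 0, 0, 0.003, 0, 0, 0.0], [0, 0, 0, 0, 0, 0, 0.0]]]'

```text
time: 20.1
eef_pos: [0.5221, 0.1595, 0.1227]
tool_rot: [-1.225, 1.198, 1.222]
force: [0.3, 0.3, -1.1]
grip_width: 0.129
```

>>> jog_arm --targets '[[[0, 0, 0, 0.003, 0, 0, 0.0], [0, 0, 0, 0.003, 0, 0, 0.0], [0, 0, 0, 0.003, 0, 0, 0.0], [0, 0, 0, 0.003, 0, 0, 0.0], [0, 0, 0, 0.002, 0, 0, 0.0], [0, 0, 0, 0.002, 0, 0, 0.0], [0, 0, 0, 0.002, 0, 0, 0.0], [0, 0, 0, 0, 0, 0, 0.0], [0, 0, 0, 0, 0, 0, 0.0], [0, 0, 0, 0, 0, 0, 0.0]]]'

```text
time: 21.1
eef_pos: [0.5213, 0.1594, 0.1042]
tool_rot: [-1.224, 1.2, 1.223]
force: [-6.0, -2.0, 15.0]
grip_width: 0.125
```

>>> jog_arm --targets '[[[0, 0, 0, 0, 0, 0, 0.04], [0, 0, 0, 0, 0, 0, 0.04], [0, 0, 0, 0, 0, 0, 0.04], [0, 0, 0, 0, 0, 0, 0.04], [0, 0, 0, -0.01, 0, 0, 0.04], [0, 0, 0, -0.03, 0, 0, 0.04], [0, 0, 0, -0.03, 0, 0, 0.04], [0, 0, 0, -0.03, 0, 0, 0.04], [0, 0, 0, 0, 0, 0, 0.04], [0, 0, 0, 0, 0, 0, 0.04]]]'

```text
time: 22.1
eef_pos: [0.5216, 0.1595, 0.2034]
tool_rot: [-1.225, 1.198, 1.222]
force: [-1.0, -0.8, -0.5]
grip_width: 0.471
```

Run:
```python
from h import *
for n in('wrist','scene','top'):
  c=cap(n,n+'8.png')
  for d in models.landmark_of(n,'carrier0'):
    print(n,round(d['confidence'],2),np.round(d['point'],4))
h=cv2.cvtColor(c['frame'],cv2.COLOR_RGB2HSV); u,v=np.meshgrid(range(640),range(400))
w=(h[...,1]<60)&(h[...,2]>90)&(u>340)&(u<480)&(v>150)&(v<275)
for r in rect(c,w,.032): print('car',r)
plan([.5915,-.323,.2],135,12)
```

```text
wrist 0.84 [ 0.3651 -0.0686  0.0278]
wrist 0.75 [0.5254 0.0916 0.0965]
wrist 0.71 [ 0.5243 -0.048   0.0297]
wrist 0.64 [ 0.7547 -0.2235 -0.0019]
wrist 0.63 [0.5191 0.1614 0.1005]
scene 0.94 [0.5196 0.156  0.0979]
scene 0.9 [ 0.5217 -0.0465  0.0299]
scene 0.83 [ 0.5957 -0.3266  0.0298]
scene 0.72 [ 0.3652 -0.0723  0.0314]
scene 0.6 [0.5237 0.0991 0.0933]
top 0.88 [ 0.5248 -0.046   0.0293]
top 0.84 [ 0.3633 -0.0736  0.0297]
top 0.83 [0.5222 0.095  0.0957]
top 0.81 [0.5216 0.1601 0.0952]
top 0.72 [ 0.5958 -0.3226  0.0318]
car (591.4, -322.2, 62.5, 44.8, 45.0, [431, 168])
car (538.5, -236.3, 35.8, 33.6, -88.7, [401, 199])
now [0.5205 0.1593 0.2011] yaw 91.12 t 22.4 w 0.471 F [ 0.3  0.8 -1.1]
turn total [-43.9   0.   -0.1] dist 0.4876 shift total(now axes) [ 0.0011 -0.0616 -0.4836]
[-3.7, 0.0, -0.0] [0.0001, -0.0051, -0.0403]
[-3.7, 0.0, -0.0] [0.0001, -0.0026, -0.0405]
[-3.7, 0.0, -0.0] [0.0001, 0.0, -0.0406]
[-3.7, 0.0, -0.0] [0.0001, 0.0026, -0.0405]
[-3.7, 0.0, -0.0] [0.0001, 0.0052, -0.0403]
[-3.7, 0.0, -0.0] [0.0001, 0.0078, -0.0399]
[-3.7, 0.0, -0.0] [0.0001, 0.0103, -0.0393]
[-3.7, 0.0, -0.0] [0.0001, 0.0128, -0.0386]
[-3.7, 0.0, -0.0] [0.0001, 0.0152, -0.0377]
[-3.7, 0.0, -0.0] [0.0001, 0.0176, -0.0366]
[-3.7, 0.0, -0.0] [0.0001, 0.0199, -0.0354]
[-3.7, 0.0, -0.0] [0.0001, 0.0221, -0.0341]
```

>>> jog_arm --targets '[[[-3.7, 0, 0, 0, -0.005, -0.04, 0.05], [-3.7, 0, 0, 0, -0.003, -0.04, 0.05], [-3.7, 0, 0, 0, 0, -0.04, 0.05], [-3.7, 0, 0, 0, 0.003, -0.04, 0.05], [-3.7, 0, 0, 0, 0.005, -0.04, 0.05], [-3.7, 0, 0, 0, 0.008, -0.04, 0.05], [-3.7, 0, 0, 0, 0.01, -0.04, 0.05], [-3.7, 0, 0, 0, 0.013, -0.039, 0.05], [-3.7, 0, 0, 0, 0.015, -0.038, 0.05], [-3.7, 0, 0, 0, 0.018, -0.037, 0.05]]]'

```text
time: 23.4
eef_pos: [0.582, -0.2435, 0.2015]
tool_rot: [-1.681, 0.815, 1.683]
force: [1.3, 0.5, -0.2]
grip_width: 0.583
```

>>> jog_arm --targets '[[[-3.7, 0, 0, 0, 0.02, -0.036, 0.05], [-3.7, 0, 0, 0, 0.022, -0.035, 0.05], [0, 0, 0, 0, 0, 0, 0.05], [0, 0, 0, 0.03, 0, 0, 0.05], [0, 0, 0, 0.03, 0, 0, 0.05], [0, 0, 0, 0.03, 0, 0, 0.05], [0, 0, 0, 0.015, 0, 0, 0.05], [0, 0, 0, 0, 0, 0, 0.05], [0, 0, 0, 0, 0, 0, 0.05], [0, 0, 0, 0, 0, 0, 0.05]]]'

```text
time: 24.4
eef_pos: [0.5969, -0.324, 0.0995]
tool_rot: [-1.77, 0.723, 1.763]
force: [0.1, -0.3, 0.2]
grip_width: 0.586
```

Run:
```python
from h import *
c=cap('wrist','w9.png')
for d in models.landmark_of('wrist','carrier0'):
    print(round(d['confidence'],2),np.round(d['point'],4))
h=cv2.cvtColor(c['frame'],cv2.COLOR_RGB2HSV)
for r in rect(c,(h[...,1]<60)&(h[...,2]>90),.032): print(r)
plan([.593,-.323,.037],135,0)
```

```text
0.96 [ 0.5938 -0.3289  0.0305]
0.71 [ 0.5235 -0.048   0.03  ]
(596.1, -324.1, 71.6, 36.0, 45.0, [301, 168])
(541.2, -255.6, 35.7, 32.1, -89.0, [422, 208])
(793.7, -417.9, 98.7, 40.7, 89.9, [0, 244])
(665.2, -331.2, 43.4, 10.0, 27.2, [244, 247])
(588.4, -256.4, 43.3, 10.3, 63.9, [381, 247])
(880.1, -406.3, 58.4, 28.0, -89.9, [0, 340])
now [ 0.5967 -0.324   0.0994] yaw 135.53 t 24.5 w 0.585 F [ 0.6 -0.5 -0. ]
turn total [ 0.5 -0.2  0. ] dist 0.0625 shift total(now axes) [0.0624 0.0019 0.0036]
```

View pics/w9.png

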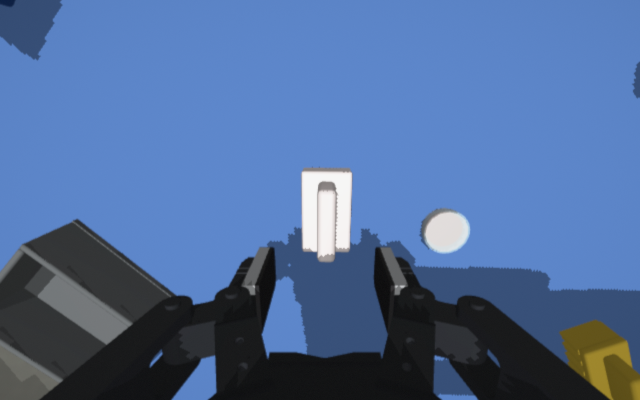

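>>> jog_arm --targets '[[[0.5, 0, 0, 0.02, 0.0025, 0.001, 0.05], [0, 0, 0, 0.02, 0, 0, 0.05], [0, 0, 0, 0.02, 0, 0, 0.05], [0, 0, 0, 0.001, 0, 0, 0.05], [0, 0, 0, 0, 0, 0, 0.0], [0, 0, 0, 0, 0, 0, 0.0], [0, 0, 0, 0, 0, 0, 0.0], [0, 0, 0, 0, 0, 0, 0.0], [0, 0, 0, 0, 0, 0, 0.0], [0, 0, 0, 0, 0, 0, 0.0]]]'

```text
time: 25.5
eef_pos: [0.5944, -0.3254, 0.0383]
tool_rot: [-1.764, 0.73, 1.757]
force: [0.3, -0.8, 6.2]
grip_width: 0.129
```

>>> jog_arm --targets '[[[0, 0, 0, 0, 0, 0, 0.0], [0, 0, 0, 0, 0, 0, 0.0], [0, 0, 0, -0.02, 0, 0, 0.0], [0, 0, 0, -0.04, 0, 0, 0.0], [0, 0, 0, -0.04, 0, 0, 0.0], [0, 0, 0, -0.04, 0, 0, 0.0], [0, 0, 0, -0.02, 0, 0, 0.0], [0, 0, 0, 0, 0, 0, 0.0], [0, 0, 0, 0, 0, 0, 0.0], [0, 0, 0, 0, 0, 0, 0.0]]]'

```text
time: 26.5
eef_pos: [0.592, -0.3235, 0.1935]
tool_rot: [-1.756, 0.727, 1.764]
force: [-0.0, -0.2, -1.8]
grip_width: 0.126
```

Run:
```python
from h import *
plan([.5205,.225,.205],91,15)
```

```text
now [ 0.592  -0.3235  0.1935] yaw 135.03 t 26.5 w 0.126 F [-0.  -0.2 -1.8]
turn total [44.   0.2 -0.1] dist 0.5533 shift total(now axes) [-0.0098 -0.3375  0.4383]
[2.9, 0.0, -0.0] [-0.0007, -0.0225, 0.0292]
[2.9, 0.0, -0.0] [-0.0007, -0.021, 0.0303]
[2.9, 0.0, -0.0] [-0.0007, -0.0194, 0.0314]
[2.9, 0.0, -0.0] [-0.0007, -0.0178, 0.0323]
[2.9, 0.0, -0.0] [-0.0007, -0.0161, 0.0332]
[2.9, 0.0, -0.0] [-0.0007, -0.0144, 0.034]
[2.9, 0.0, -0.0] [-0.0007, -0.0126, 0.0347]
[2.9, 0.0, -0.0] [-0.0007, -0.0108, 0.0353]
[2.9, 0.0, -0.0] [-0.0007, -0.009, 0.0358]
[2.9, 0.0, -0.0] [-0.0007, -0.0072, 0.0362]
[2.9, 0.0, -0.0] [-0.0007, -0.0053, 0.0365]
[2.9, 0.0, -0.0] [-0.0007, -0.0034, 0.0367]
[2.9, 0.0, -0.0] [-0.0007, -0.0015, 0.0368]
[2.9, 0.0, -0.0] [-0.0007, 0.0004, 0.0369]
[2.9, 0.0, -0.0] [-0.0008, 0.0022, 0.0368]
```

Run:
```python
from h import *
plan([.515,-.03,.205],91,10)
```

```text
now [ 0.592  -0.3235  0.1935] yaw 135.03 t 26.5 w 0.126 F [-0.  -0.2 -1.8]
turn total [44.   0.2 -0.1] dist 0.3037 shift total(now axes) [-0.0104 -0.1532  0.262 ]
[4.4, 0.0, -0.0] [-0.001, -0.0153, 0.0262]
[4.4, 0.0, -0.0] [-0.0011, -0.0133, 0.0273]
[4.4, 0.0, -0.0] [-0.0011, -0.0111, 0.0282]
[4.4, 0.0, -0.0] [-0.0011, -0.0089, 0.029]
[4.4, 0.0, -0.0] [-0.0011, -0.0067, 0.0296]
[4.4, 0.0, -0.0] [-0.0011, -0.0044, 0.03]
[4.4, 0.0, -0.0] [-0.0011, -0.0021, 0.0303]
[4.4, 0.0, -0.0] [-0.0011, 0.0003, 0.0303]
[4.4, 0.0, -0.0] [-0.0011, 0.0026, 0.0302]
[4.4, 0.0, -0.0] [-0.0011, 0.0049, 0.0299]
```

>>> jog_arm --targets '[[[4.4, 0, 0, -0.001, -0.015, 0.026, 0.0], [4.4, 0, 0, -0.001, -0.013, 0.027, 0.0], [4.4, 0, 0, -0.001, -0.011, 0.028, 0.0], [4.4, 0, 0, -0.001, -0.009, 0.029, 0.0], [4.4, 0, 0, -0.001, -0.007, 0.03, 0.0], [4.4, 0, 0, -0.001, -0.004, 0.03, 0.0], [4.4, 0, 0, -0.001, -0.002, 0.03, 0.0], [4.4, 0, 0, -0.001, 0, 0.03, 0.0], [4.4, 0, 0, -0.001, 0.003, 0.03, 0.0], [4.4, 0, 0, -0.001, 0.005, 0.03, 0.0]]]'

```text
time: 27.5
eef_pos: [0.5141, -0.031, 0.2041]
tool_rot: [-1.217, 1.204, 1.223]
force: [0.4, 0.3, -2.0]
grip_width: 0.128
```

>>> jog_arm --targets '[[[0, 0, 0, 0, 0, 0.04, 0.0], [0, 0, 0, 0, 0, 0.04, 0.0], [0, 0, 0, 0, 0, 0.04, 0.0], [0, 0, 0, 0, 0, 0.04, 0.0], [0, 0, 0, 0, 0, 0.04, 0.0], [0, 0, 0, 0, 0, 0.04, 0.0], [0, 0, 0, 0, 0, 0.01, 0.0], [0, 0, 0, 0, 0, 0, 0.0], [0, 0, 0, 0, 0, 0, 0.0], [0, 0, 0, 0, 0, 0, 0.0]]]'

```text
time: 28.5
eef_pos: [0.5112, 0.2162, 0.2056]
tool_rot: [-1.221, 1.203, 1.222]
force: [-0.3, 0.5, -1.6]
grip_width: 0.128
```

Run:
```python
from h import *
plan([.5202,.225,.17],91.1,0)
```

```text
now [0.5112 0.2162 0.2056] yaw 90.94 t 28.5 w 0.128 F [-0.3  0.5 -1.6]
turn total [-0.2 -0.  -0.1] dist 0.0378 shift total(now axes) [ 0.0356 -0.0092  0.0087]
```

>>> jog_arm --targets '[[[0, 0, 0, 0, -0.009, 0.0085, 0.0], [0, 0, 0, 0.012, 0, 0, 0.0], [0, 0, 0, 0.012, 0, 0, 0.0], [0, 0, 0, 0.012, 0, 0, 0.0], [0, 0, 0, 0, 0, 0, 0.0], [0, 0, 0, 0, 0, 0, 0.0], [0, 0, 0, 0, 0, 0, 0.0], [0, 0, 0, 0, 0, 0, 0.0], [0, 0, 0, 0, 0, 0, 0.0], [0, 0, 0, 0, 0, 0, 0.0]]]'

```text
time: 29.5
eef_pos: [0.5203, 0.2263, 0.1707]
tool_rot: [-1.223, 1.2, 1.222]
force: [0.8, 0.0, -2.0]
grip_width: 0.125
```

Run:
```python
from h import *
plan([.5202,.225,.165],91,0)
s=robot.read_state(); c=cap('wrist','w10.png')
for l in('carrier0','bay0'):
   for d in models.landmark_of('wrist',l):
    if d['confidence']>.4 and d['point'][2]>.06: print(l,d['confidence'],np.round(d['point'],4))
g=cv2.cvtColor(c['frame'],cv2.COLOR_RGB2GRAY); print(g[180:220,300].tolist(),g[180:220,350].tolist()); print(g[212,280:370].tolist())
for v in(196,201,206): print(v,back(c,[(300,v)],s['eef_pos'][2]-.006).round(4))
```

```text
now [0.5203 0.2263 0.1707] yaw 91.03 t 29.5 w 0.125 F [ 0.8  0.  -2. ]
turn total [0. 0. 0.] dist 0.0059 shift total(now axes) [ 0.0057  0.0001 -0.0013]
carrier0 0.67 [0.5192 0.1626 0.0992]
carrier0 0.64 [0.5221 0.0933 0.0957]
carrier0 0.56 [0.5211 0.2228 0.1652]
bay0 0.84 [0.5213 0.2885 0.0868]
[42, 47, 50, 79, 110, 113, 114, 114, 113, 105, 88, 88, 100, 102, 102, 102, 101, 96, 94, 109, 136, 174, 203, 217, 225, 228, 229, 229, 229, 229, 229, 229, 229, 229, 229, 228, 229, 228, 229, 228] [114, 115, 114, 115, 113, 99, 74, 71, 71, 70, 72, 77, 85, 85, 85, 85, 85, 85, 85, 87, 96, 111, 124, 133, 141, 146, 145, 145, 145, 145, 145, 145, 145, 145, 145, 146, 145, 144, 144, 144]
[111, 112, 112, 111, 112, 112, 112, 111, 112, 119, 152, 203, 220, 227, 229, 229, 229, 229, 229, 229, 229, 229, 229, 229, 228, 228, 229, 229, 229, 228, 229, 229, 229, 229, 229, 229, 229, 229, 228, 228, 227, 228, 227, 228, 227, 227, 228, 227, 228, 228, 228, 228, 219, 155, 144, 145, 145, 145, 145, 144, 145, 145, 144, 144, 145, 145, 145, 146, 145, 145, 145, 145, 145, 145, 145, 145, 141, 132, 118, 88, 72, 69, 68, 69, 70, 69, 69, 69, 69, 69]
196 [[0.4871 0.2126 0.1647]]
201 [[0.4897 0.2126 0.1647]]
206 [[0.4924 0.2126 0.1647]]
```

View pics/w10.png

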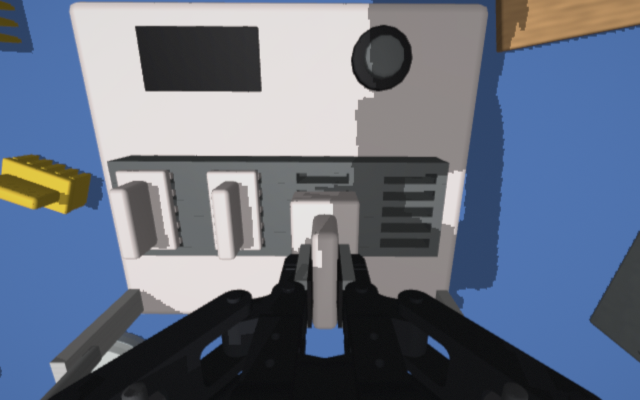

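>>> jog_arm --targets '[[[0, 0, 0, 0, 0.001, -0.001, 0.0], [0, 0, 0, 0, 0, 0, 0.0], [0, 0, 0, 0.01, 0, 0, 0.0], [0, 0, 0, 0.01, 0, 0, 0.0], [0, 0, 0, 0.01, 0, 0, 0.0], [0, 0, 0, 0.007, 0, 0, 0.0], [0, 0, 0, 0.006, 0, 0, 0.0], [0, 0, 0, 0.004, 0, 0, 0.0], [0, 0, 0, 0.002, 0, 0, 0.0], [0, 0, 0, 0, 0, 0, 0.0]]]'

```text
time: 30.65
eef_pos: [0.519, 0.2252, 0.121]
tool_rot: [-1.222, 1.201, 1.223]
force: [-0.4, -0.3, -0.4]
grip_width: 0.126
```

>>> jog_arm --targets '[[[0, 0, 0, 0.003, 0, 0, 0.0], [0, 0, 0, 0.003, 0, 0, 0.0], [0, 0, 0, 0.003, 0, 0, 0.0], [0, 0, 0, 0.003, 0, 0, 0.0], [0, 0, 0, 0.002, 0, 0, 0.0], [0, 0, 0, 0.002, 0, 0, 0.0], [0, 0, 0, 0.001, 0, 0, 0.0], [0, 0, 0, 0, 0, 0, 0.0], [0, 0, 0, 0, 0, 0, 0.0], [0, 0, 0, 0, 0, 0, 0.0]]]'

```text
time: 31.65
eef_pos: [0.5192, 0.2252, 0.1043]
tool_rot: [-1.222, 1.2, 1.222]
force: [0.2, 0.6, -0.2]
grip_width: 0.125
```

>>> jog_arm --targets '[[[0, 0, 0, 0.001, 0, 0, 0.0], [0, 0, 0, 0, 0, 0, 0.04], [0, 0, 0, 0, 0, 0, 0.04], [0, 0, 0, 0, 0, 0, 0.04], [0, 0, 0, 0, 0, 0, 0.04], [0, 0, 0, -0.01, 0, 0, 0.04], [0, 0, 0, -0.03, 0, 0, 0.04], [0, 0, 0, -0.03, 0, 0, 0.04], [0, 0, 0, -0.03, 0, 0, 0.04], [0, 0, 0, -0.03, 0, 0, 0.04]]]'

```text
time: 32.65
eef_pos: [0.5191, 0.2252, 0.2353]
tool_rot: [-1.223, 1.2, 1.222]
force: [-0.1, 0.4, -0.6]
grip_width: 0.467
```

>>> jog_arm --targets '[[[0, 0, 0, -0.04, 0.03, 0, 0.0], [0, 0, 0, -0.04, 0.03, 0, 0.0], [0, 0, 0, -0.03, 0.04, 0, 0.0], [0, 0, 0, 0, 0.04, 0, 0.0], [0, 0, 0, 0, 0, 0, 0.0], [0, 0, 0, 0, 0, 0, 0.0], [0, 0, 0, 0, 0, 0, 0.0], [0, 0, 0, 0, 0, 0, 0.0], [0, 0, 0, 0, 0, 0, 0.0], [0, 0, 0, 0, 0, 0, 0.0]]]'

```text
time: 33.65
eef_pos: [0.3795, 0.2226, 0.3427]
tool_rot: [-1.222, 1.202, 1.223]
force: [0.2, -0.0, 0.1]
grip_width: -0.004
```

Run:
```python
from h import *
for n in('wrist','scene','top'):
  c=cap(n,n+'11.png')
  for l in('carrier0','rod_middle','hold_down_hinge','start_top'):
   for d in models.landmark_of(n,l):
    print(n,l,round(d['confidence'],2),np.round(d['point'],4),proj(c,d['point'])[0].round(1))
plan([.6,.19,.3],91,0)
```

```text
wrist carrier0 0.93 [0.5178 0.1603 0.0992] [278.9 266.1]
wrist carrier0 0.79 [0.5226 0.0954 0.0951] [233.6 266.9]
wrist carrier0 0.68 [ 0.5216 -0.0465  0.0306] [156.9 245.1]
wrist carrier0 0.61 [ 0.3615 -0.0677  0.0304] [126.9 144.8]
wrist start_top 0.54 [0.4142 0.2645 0.0825] [355.6 193.1]
scene carrier0 0.92 [0.5228 0.2277 0.0969] [432.9 221.8]
scene carrier0 0.81 [ 0.522  -0.0442  0.0306] [309.2 220.7]
scene carrier0 0.67 [ 0.3648 -0.0725  0.0342] [316.6 178.3]
scene carrier0 0.66 [0.5203 0.1582 0.1008] [399.6 213.7]
scene carrier0 0.63 [0.5247 0.097  0.0927] [370.3 212.7]
scene rod_middle 0.88 [0.6282 0.1916 0.2351] [422.2 200.7]
scene start_top 0.58 [0.4108 0.2656 0.0813] [451.6 196.8]
scene start_top 0.48 [0.5232 0.1591 0.0841] [398.9 220.3]
top carrier0 0.92 [ 0.5217 -0.046   0.0277] [322.7 212.3]
top carrier0 0.86 [0.5237 0.1615 0.0966] [222.9 203.5]
top carrier0 0.85 [0.5206 0.2285 0.0961] [190.  204.3]
top carrier0 0.74 [ 0.3622 -0.0717  0.0301] [333.5 286.2]
top rod_middle 0.92 [0.6229 0.1938 0.2348] [195.9 135.7]
top hold_down_hinge 0.6 [0.6221 0.1917 0.1333] [207.8 151.9]
top start_top 0.63 [ 0.3524 -0.2349  0.0034] [407.1 292.4]
top start_top 0.61 [0.4096 0.2668 0.0812] [168.9 258.9]
now [0.3791 0.2227 0.3433] yaw 91.03 t 34.4 w -0.005 F [-0.2 -0.4 -0.1]
turn total [0. 0. 0.] dist 0.2274 shift total(now axes) [ 0.0433 -0.2202 -0.0367]
```

View pics/wrist11.png

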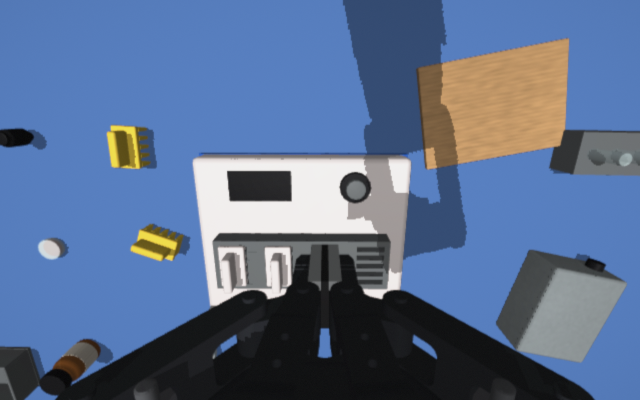

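>>> jog_arm --targets '[[[0, 0, 0, 0, -0.036, -0.0045, 0.0], [0, 0, 0, 0, -0.036, -0.0045, 0.0], [0, 0, 0, 0, -0.036, -0.0045, 0.0], [0, 0, 0, 0, -0.036, -0.0045, 0.0], [0, 0, 0, 0, -0.036, -0.0045, 0.0], [0, 0, 0, 0, -0.036, -0.0045, 0.0], [0, 0, 0, 0, -0.036, -0.0045, 0.0], [0, 0, 0, 0, -0.034, -0.0045, 0.0], [0, 0, 0, 0.03, 0, 0, 0.0], [0, 0, 0, 0.03, 0, 0, 0.0]]]'

```text
time: 35.4
eef_pos: [0.6673, 0.1914, 0.2826]
tool_rot: [-1.222, 1.2, 1.221]
force: [-0.3, 0.1, -0.1]
grip_width: 0.004
```

Run:
```python
from h import *
plan([.665,.192,.205],91,0)
for n in('scene','top'):
  c=cap(n,n+'12.png')
  for d in models.landmark_of(n,'rod_middle'): print(n,round(d['confidence'],2),np.round(d['point'],4),proj(c,d['point'])[0].round(1))
```

```text
now [0.6673 0.1914 0.2826] yaw 90.98 t 35.4 w 0.004 F [-0.3  0.1 -0.1]
turn total [-0.   0.   0.1] dist 0.0777 shift total(now axes) [0.0776 0.0024 0.0006]
scene 0.8 [0.6293 0.1892 0.2341] [420.6 201.3]
scene 0.62 [0.4101 0.2638 0.0827] [450.9 196.1]
top 0.67 [0.6259 0.1973 0.2314] [194.5 134.7]
top 0.47 [ 0.7573 -0.0238  0.001 ] [314.6 114.8]
```

View pics/scene12.png

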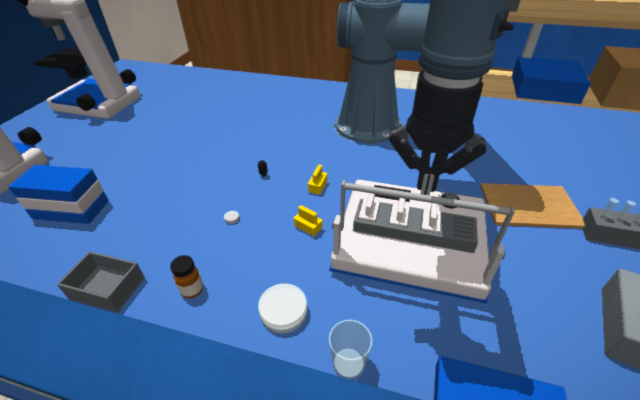

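Run:
```python
from h import *
c=cap('scene','scene13.png'); s=robot.read_state(); p=s['eef_pos']; print(p,proj(c,[p,[.625,.192,.2335],[.667,.191,.205]]).round(0))
im=c['frame'][:,:,::-1]; cv2.imwrite('pics/c13.png',cv2.resize(im[80:300,320:540],None,fx=2.7,fy=2.7,interpolation=3))
```

```text
[0.66618915 0.19197124 0.28488901] [[426. 192.]
 [422. 200.]
 [417. 230.]]
```

View pics/c13.png

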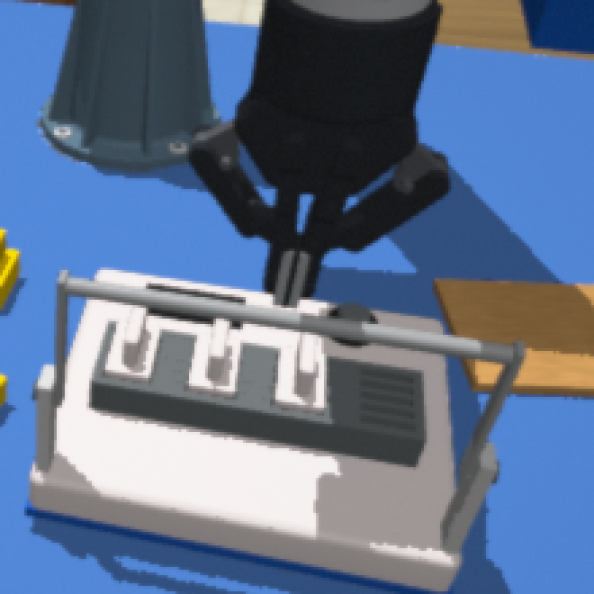

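>>> jog_arm --targets '[[[0, 0, 0, 0.015, 0, 0, 0.0], [0, 0, 0, 0.02, 0, 0, 0.0], [0, 0, 0, 0.02, 0, 0, 0.0], [0, 0, 0, 0.02, 0, 0, 0.0], [0, 0, 0, 0, 0, 0, 0.0], [0, 0, 0, 0, 0.01, 0, 0.0], [0, 0, 0, 0, 0.005, 0, 0.0], [0, 0, 0, 0, 0.005, 0, 0.0], [0, 0, 0, 0, 0.005, 0, 0.0], [0, 0, 0, 0, 0.005, 0, 0.0]]]'

```text
time: 36.65
eef_pos: [0.6364, 0.1914, 0.2097]
tool_rot: [-1.224, 1.198, 1.22]
force: [3.6, 0.4, 2.7]
grip_width: 0.006
```

>>> jog_arm --targets '[[[0, 0, 0, 0, 0.0085, 0, 0.0], [0, 0, 0, 0.002, 0.0085, 0, 0.0], [0, 0, 0, 0.002, 0.0085, 0, 0.0], [0, 0, 0, 0.003, 0.0085, 0, 0.0], [0, 0, 0, 0.004, 0.0085, 0, 0.0], [0, 0, 0, 0.005, 0.0085, 0, 0.0], [0, 0, 0, 0.007, 0.0085, 0, 0.0], [0, 0, 0, 0.008, 0.0085, 0, 0.0], [0, 0, 0, 0.009, 0.0085, 0, 0.0], [0, 0, 0, 0.01, 0.0085, 0, 0.0]]]'

```text
time: 37.65
eef_pos: [0.5512, 0.1898, 0.1574]
tool_rot: [-1.223, 1.198, 1.22]
force: [13.9, 2.9, -7.6]
grip_width: 0.0
```

Run:
```python
from h import *
plan([.551,.192,.16],91,0)
for n in('scene','top'):
  c=cap(n,n+'14.png')
  for d in models.landmark_of(n,'rod_middle'): print(n,round(d['confidence'],2),np.round(d['point'],4),proj(c,d['point'])[0].round(1))
```

```text
now [0.5512 0.1898 0.1574] yaw 91.02 t 37.6 w 0.0 F [13.9  2.9 -7.6]
turn total [0.  0.  0.2] dist 0.0034 shift total(now axes) [-0.0026  0.0001  0.0022]
scene 0.7 [0.5396 0.1908 0.181 ] [420.8 192.7]
top 0.59 [0.536  0.1922 0.1797] [199.9 188.9]
```

>>> jog_arm --targets '[[[0, 0, 0, 0, -0.012, 0, 0.0], [0, 0, 0, -0.03, 0, 0.001, 0.0], [0, 0, 0, -0.03, 0, 0.001, 0.0], [0, 0, 0, -0.005, 0, 0, 0.0], [0, 0, 0, 0, 0.018, 0, 0.0], [0, 0, 0, 0, 0.018, 0, 0.0], [0, 0, 0, 0, 0, 0, 0.0], [0, 0, 0, 0.01, 0, 0, 0.0], [0, 0, 0, 0.01, 0, 0, 0.0], [0, 0, 0, 0, 0, 0, 0.0]]]'

```text
time: 38.85
eef_pos: [0.5257, 0.191, 0.2004]
tool_rot: [-1.221, 1.204, 1.225]
force: [-1.1, 0.0, 0.2]
grip_width: 0.004
```

Push down; rod top ends at z ≈ 0.1395.

>>> jog_arm --targets '[[[0, 0, 0, 0.008, 0, 0, 0.0], [0, 0, 0, 0.008, 0, 0, 0.0], [0, 0, 0, 0.007, 0, 0, 0.0], [0, 0, 0, 0.007, 0, 0, 0.0], [0, 0, 0, 0.007, 0, 0, 0.0], [0, 0, 0, 0.007, 0, 0, 0.0], [0, 0, 0, 0.007, 0, 0, 0.0], [0, 0, 0, 0.005, 0, 0, 0.0], [0, 0, 0, 0.002, 0, 0, 0.0], [0, 0, 0, 0, 0, 0, 0.0]]]'

```text
time: 39.85
eef_pos: [0.5267, 0.1913, 0.1449]
tool_rot: [-1.222, 1.201, 1.223]
force: [0.9, -0.2, 0.9]
grip_width: -0.001
```

>>> jog_arm --targets '[[[0, 0, 0, 0.002, 0, 0, 0.0], [0, 0, 0, 0.002, 0, 0, 0.0], [0, 0, 0, 0.002, 0, 0, 0.0], [0, 0, 0, 0.001, 0, 0, 0.0], [0, 0, 0, 0, 0, 0, 0.0], [0, 0, 0, 0, 0, 0, 0.0], [0, 0, 0, 0, 0, 0, 0.0], [0, 0, 0, 0, 0, 0, 0.0], [0, 0, 0, 0, 0, 0, 0.0], [0, 0, 0, 0, 0, 0, 0.0]]]'

```text
time: 40.85
eef_pos: [0.5269, 0.1914, 0.1393]
tool_rot: [-1.223, 1.2, 1.222]
force: [-3.0, -0.4, 7.2]
grip_width: 0.0
```

Run:
```python
from h import *
plan([.527,.192,.1395],91,0)
for n in('scene','top'):
  c=cap(n,n+'15.png')
  for d in models.landmark_of(n,'rod_middle'): print(n,round(d['confidence'],2),np.round(d['point'],4),proj(c,d['point'])[0].round(1))
  if n=='scene': im=c['frame'][:,:,::-1]; cv2.imwrite('pics/c15.png',cv2.resize(im[80:300,320:540],None,fx=2.7,fy=2.7,interpolation=3))
```

```text
now [0.5269 0.1914 0.1393] yaw 91.04 t 40.9 w 0.0 F [-3.  -0.4  7.2]
turn total [ 0. -0.  0.] dist 0.0006 shift total(now axes) [-0.0002 -0.0001  0.0006]
scene 0.89 [0.5284 0.1916 0.1323] [417.7 207.8]
top 0.83 [0.5209 0.1972 0.1324] [201.8 201.3]
```

View pics/c15.png

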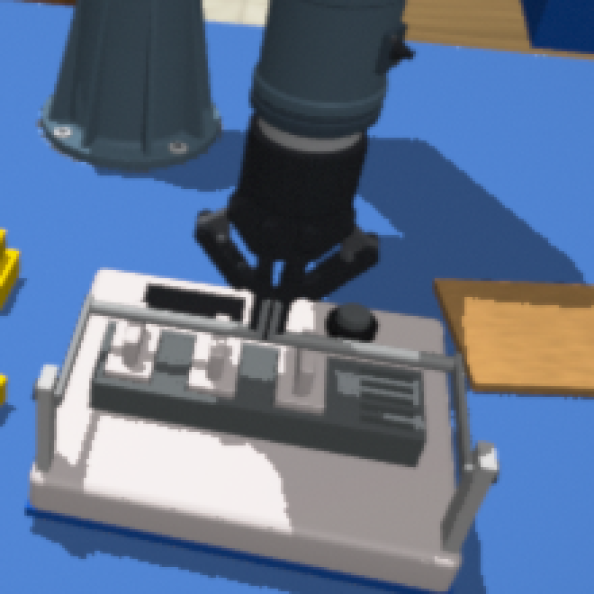

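>>> jog_arm --targets '[[[0, 0, 0, 0.001, 0, 0, 0.0], [0, 0, 0, 0.001, 0, 0, 0.0], [0, 0, 0, 0, 0, 0, 0.0], [0, 0, 0, 0, 0, 0, 0.0], [0, 0, 0, 0, 0, 0, 0.0], [0, 0, 0, 0, 0, 0, 0.0], [0, 0, 0, 0, 0, 0, 0.0], [0, 0, 0, 0, 0, 0, 0.0], [0, 0, 0, 0, 0, 0, 0.0], [0, 0, 0, 0, 0, 0, 0.0]]]'

```text
time: 42.05
eef_pos: [0.5271, 0.1914, 0.1391]
tool_rot: [-1.223, 1.2, 1.222]
force: [-8.4, -2.4, 19.8]
grip_width: -0.004
```

>>> jog_arm --targets '[[[0, 0, 0, -0.02, 0, 0, 0.0], [0, 0, 0, -0.03, 0, 0, 0.0], [0, 0, 0, -0.03, 0, 0, 0.0], [0, 0, 0, 0, 0.04, 0.025, 0.0], [0, 0, 0, 0, 0.04, 0.025, 0.0], [0, 0, 0, 0, 0.034, 0.022, 0.0], [0, 0, 0, 0, 0, 0, 0.0], [0, 0, 0, 0, 0, 0, 0.0], [0, 0, 0, 0, 0, 0, 0.0], [0, 0, 0, 0, 0, 0, 0.0]]]'

```text
time: 43.05
eef_pos: [0.4125, 0.2607, 0.2163]
tool_rot: [-1.222, 1.201, 1.221]
force: [0.4, -0.0, -0.8]
grip_width: -0.003
```

Run:
```python
from h import *
plan([.411,.2655,.12],91,0)
for n in('wrist','scene','top'):
  c=cap(n,n+'16.png')
  for l in('carrier0','rod_middle','start_top'):
   for d in models.landmark_of(n,l):
    if d['point'][2]>.06: print(n,l,round(d['confidence'],2),np.round(d['point'],4),proj(c,d['point'])[0].round(1))
```

```text
now [0.4125 0.2607 0.2163] yaw 90.95 t 43.0 w -0.003 F [ 0.4 -0.  -0.8]
turn total [-0. -0.  0.] dist 0.0964 shift total(now axes) [0.0963 0.0014 0.0048]
wrist carrier0 0.98 [0.5199 0.1596 0.0977] [220.7 299.9]
wrist carrier0 0.88 [0.5241 0.0877 0.0957] [149.2 301.3]
wrist carrier0 0.64 [0.5179 0.2214 0.0975] [283.4 299. ]
wrist rod_middle 0.75 [0.5184 0.2862 0.0855] [348.3 293.5]
wrist start_top 0.75 [0.4151 0.2665 0.0831] [331.5 195.4]
scene carrier0 0.92 [0.5228 0.0965 0.0931] [370.2 212. ]
scene carrier0 0.84 [0.525  0.2236 0.0975] [430.9 221.9]
scene carrier0 0.57 [0.5195 0.1562 0.0993] [398.6 213.8]
scene rod_middle 0.9 [0.525  0.1907 0.1343] [417.6 205.9]
scene start_top 0.56 [0.4099 0.2665 0.0835] [452.2 195.9]
top carrier0 0.91 [0.5256 0.0932 0.0973] [256.3 203.4]
top carrier0 0.91 [0.5211 0.2272 0.0967] [190.6 204. ]
top carrier0 0.79 [0.5225 0.1642 0.0951] [221.7 204.2]
top carrier0 0.29 [0.5204 0.2909 0.0912] [160.  204.1]
top rod_middle 0.89 [0.5247 0.1956 0.1352] [202.5 199.1]
top start_top 0.47 [0.4121 0.2677 0.082 ] [168.4 257.6]
```

View pics/wrist16.png

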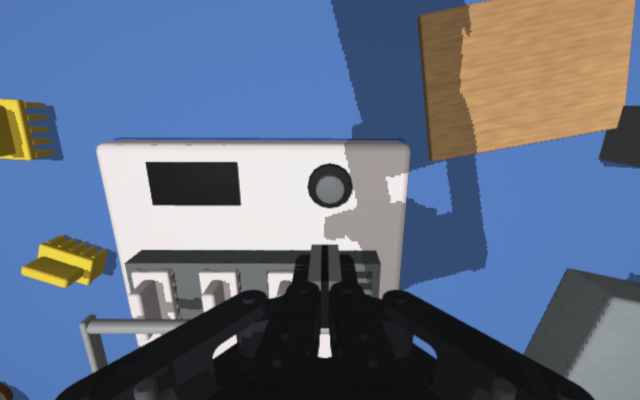

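>>> jog_arm --targets '[[[0, 0, 0, 0.03, 0.0005, 0.0052, 0.0], [0, 0, 0, 0.04, 0, 0, 0.0], [0, 0, 0, 0.04, 0, 0, 0.0], [0, 0, 0, 0.014, 0, 0, 0.0], [0, 0, 0, 0.003, 0, 0, 0.0], [0, 0, 0, 0.003, 0, 0, 0.0], [0, 0, 0, 0.002, 0, 0, 0.0], [0, 0, 0, 0.002, 0, 0, 0.0], [0, 0, 0, 0, 0, 0, 0.0], [0, 0, 0, 0, 0, 0, 0.0]]]'

```text
time: 44.65
eef_pos: [0.4112, 0.2666, 0.0828]
tool_rot: [-1.223, 1.2, 1.222]
force: [0.4, 0.5, -0.3]
grip_width: 0.004
```

>>> jog_arm --targets '[[[0, 0, 0, 0.002, 0, 0, 0.0], [0, 0, 0, 0.002, 0, 0, 0.0], [0, 0, 0, 0.002, 0, 0, 0.0], [0, 0, 0, 0.001, 0, 0, 0.0], [0, 0, 0, 0.001, 0, 0, 0.0], [0, 0, 0, 0, 0, 0, 0.0], [0, 0, 0, 0, 0, 0, 0.0], [0, 0, 0, 0, 0, 0, 0.0], [0, 0, 0, 0, 0, 0, 0.0], [0, 0, 0, 0, 0, 0, 0.0]]]'

```text
time: 45.65
eef_pos: [0.4115, 0.2668, 0.0758]
tool_rot: [-1.223, 1.2, 1.222]
force: [-5.2, -1.6, 16.2]
grip_width: 0.002
```

The press reads 16 N with 6 mm of travel, so it's bottomed out. Retreating.

>>> jog_arm --targets '[[[0, 0, 0, 0, 0, 0, 0.0], [0, 0, 0, -0.01, 0, 0, 0.0], [0, 0, 0, -0.03, 0, 0, 0.0], [0, 0, 0, -0.04, 0, 0, 0.0], [0, 0, 0, -0.04, 0, 0, 0.0], [0, 0, 0, -0.04, 0, 0, 0.0], [0, 0, 0, -0.02, 0, 0, 0.0], [0, 0, 0, 0, 0, 0, 0.0], [0, 0, 0, 0, 0, 0, 0.0], [0, 0, 0, 0, 0, 0, 0.0]]]'

```text
time: 46.65
eef_pos: [0.4098, 0.2661, 0.2523]
tool_rot: [-1.222, 1.204, 1.224]
force: [0.4, 0.2, -0.3]
grip_width: 0.002
```

Run:
```python
from h import *
plan([.411,.2655,.12],91,0)
for n in('scene','top'):
  c=cap(n,n+'17.png')
  for l in('carrier0','rod_middle','start_top','culture_dish'):
   for d in models.landmark_of(n,l):
    if d['confidence']>.4: print(n,l,round(d['confidence'],2),np.round(d['point'],4))
  if n=='scene': im=c['frame'][:,:,::-1]; cv2.imwrite('pics/c17.png',cv2.resize(im[80:300,320:540],None,fx=2.7,fy=2.7,interpolation=3))
```

```text
now [0.4098 0.2661 0.2523] yaw 91.02 t 46.6 w 0.002 F [ 0.4  0.2 -0.3]
turn total [ 0.  -0.1 -0.2] dist 0.1323 shift total(now axes) [ 0.1323 -0.0017 -0.0004]
scene carrier0 0.93 [0.5225 0.0982 0.0928]
scene carrier0 0.81 [0.5244 0.1562 0.0981]
scene carrier0 0.72 [ 0.3652 -0.0723  0.0331]
scene carrier0 0.69 [0.5236 0.2284 0.0982]
scene carrier0 0.66 [ 0.517  -0.0449  0.0307]
scene rod_middle 0.57 [0.5263 0.1907 0.1326]
scene start_top 0.53 [0.4108 0.2645 0.0819]
scene culture_dish 0.45 [ 0.543  -0.2415  0.0022]
top carrier0 0.98 [0.5223 0.158  0.0938]
top carrier0 0.88 [0.5222 0.0931 0.0986]
top carrier0 0.84 [ 0.363  -0.0724  0.0312]
top carrier0 0.73 [ 0.5235 -0.045   0.0282]
top rod_middle 0.79 [0.523  0.1942 0.1323]
top start_top 0.44 [0.4129 0.2676 0.0835]
top culture_dish 0.77 [ 0.5387 -0.2375  0.0022]
```

Every numeric check agrees, so I'm handing in.

```bash
python3 -c "
from h import *
print(order.finish_job())"
```

```text
the job is handed in; nothing more can be done
None
```

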